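# Snap the burn guard shut on the steam wand

## Robot

A 6-joint arm with a two-finger parallel gripper is mounted at the origin on a cart in front of the work surface, level with it; the furniture and walls round the work are solid. World frame = base frame: x ahead of the robot, y to its left, z up, the work surface at z = 0. Lengths are in m, angles in rad, forces in N, time in s.
With the tool pointing down it reaches from about 0.3 to 0.775 m from the base axis. Payload 14.6 kg.
Tool frame: the origin (TCP) lies at the very end of the fingers, on their centre line; the grasp point (between the pads) lies 19 mm behind it; z points along the fingers, y is the line along which they close (so a half turn about z gives the same grasp; the last joint's range is limited). The gripper opens to 94 mm and grips with 3 to 60 N. Pads are 16 mm wide; open, the fingers measure 119 mm over their backs; the gripper's body (75 mm by 177 mm) begins 78 mm behind the grasp point.
Start: joints at [-1.346, 0.3, 1.521, -0, 1.321, -0.067], TCP at [0.158, -0.527, 0.205] pointing down, gripper open.
Joint ranges: [-3.03, 3.03], [-0.79, 2.21], [0.23, 2.52], [-1.04, 4.18], [0, 3.07], [-2.55, 2.55]. Speed limits (rad/s): [2.22, 2.22, 2.57, 3.14, 3.14, 3.14].

## Interface

Orientations are given as [roll, pitch, yaw] about the fixed x, y, z axes, in that order (R = Rz(yaw) Ry(pitch) Rx(roll)).
In Python, from station import ctrl, camera, camera_info, finder gives the robot as it stands.
- The arm moves only by the tool carry_out, never from a script. Its argument "motion" is a list of rows, each a list of 2 entries, a list of its own where there are three numbers: the shift along the tool's x, y, z as a fraction of full scale, then the turn about the tool's z as a fraction of full scale. A call has 1 to 12 rows; each row is the pose to reach, as a shift and turn from the pose commanded when the call began, along the tool's axes at that moment, turning the shorter way round; what a row does not reach only later rows make up. Full scale, the value 1, is 200 mm for a shift and 360 degrees for a turn. A row lasts 1/10 s, in which the tool goes at most 50 mm and 8.59 degrees, less where a joint would pass 70% of its speed; a pose out of reach is approached as far as the arm can. A call with a number of a shift or a turn outside -1 to 1 is refused whole. A call with a gripper value outside its range is refused whole. "hand" is the closure, from -1 (fully open) to 1 (shut), set as the call begins (left out, the last holds). The fingers move at their own pace and stop on an object; "force" is the grip in N (left out, the last holds). Time passes only in rows, so rows that repeat a pose let the fingers close. It gives the time, the measured TCP pose, the force, the opening and the grip force at its end, in the units of the state.
- ctrl.get_obs(): the state, without advancing time (a new reading comes with each control period).
- camera(name): name is "scene" or "top"; returns (picture, depth): 420x560x3 uint8, blue, green, red; 420x560 float32, m along the optical axis (not along the pixel's ray), 0 where there is no reading.
- camera_info(name): a dict with "camera_matrix" (3x3 intrinsics, pixels), "dist_coeffs" ([k1, k2, p1, p2, k3] as OpenCV has them; the pictures are not rectified), "origin" and "attitude" of the camera in the world. Camera axes: x right, y down, z forward; pixel columns grow to the right and rows downward; lengths in m; the calibration is good to about 2 mm. A picture is of the moment at which its call begins. camera_info takes no time and is no camera call.
- ctrl.hand_in(): hands the job in; it is judged then, once.
Trained networks look in the newest picture that a camera, given by its name, has taken for a name from the list of things; names that differ only in an ending like _2 or _b are one class to them, and where a whole thing is asked for, a point or a joint stands for the part that bears it (a point fixed in the world has none). Each returns a list of dicts, best first, with "conf" (0 to 1); they miss things now and then, are a little off and sometimes report something else, mostly with a low value. They report only what shows in the picture. A call takes as long as a camera call. They do not tell look-alikes from the thing itself.
- finder.boxes_of(camera, query): "location" ([column, row] in pixels, amid what is visible of it).
- finder.cut_out(camera, query): "mask" (420x560 bool, what is visible of it) and "location" ([column, row] in pixels, amid what is visible of it).
- finder.pinpoint(camera, query): "location" ([column, row] in pixels: a listed point, or the origin of a listed thing).
The state is a dict: "time_s": time; "qpos": joint angles; "joint_vel": joint speeds; "tau": joint torques, N m; "ee_pos": TCP position; "eef_rot": TCP orientation; "force": force on the tool from outside, world axes, zero at the start; "moment": the same for the moment, N m; "grip_width": finger opening in m; "grip_force": force on a finger pad.
Only numpy, scipy, OpenCV 4.12 (cv2) and the standard library are available. Lean on these libraries where they do the work, as an engineer would, in place of code of your own. Each camera call takes 0.05 s, during which the arm holds its last target. There are 200 camera calls.

## Task

The dark clip-on burn guard on the steam wand is hanging open. Take the pliers by both handles, set their jaws square over the guard's two flaps, squeeze until the guard snaps shut and stays shut by itself, then take the pliers away and lay them gently back down flat on the counter. Only the pliers may push on the guard, wand and tap, never the gripper or arm, and leave the milk pitcher, the cup and the shaker where they stand.

Things in the scene. Friction and masses are not known exactly. Their poses are not given: they have to be found in the camera images.
- pliers: Steel pliers with black rubber handles, loose, lying flat on the counter, 160 mm long, 22 mm thick, about 0.14 kg, held open by a spring. Origin: centre of the pivot's underside; x points to the jaw tips, z up. Open: handles 61 mm wide outside at x = -50 mm, parallel from x = -30 to -65 mm, then splaying to 90 mm at x = -102 mm; broad flat jaws at x = 34 to 58 mm, 42 mm apart at the tips
- pliers_hold (a point): Where to hold the pliers: midway between the handles at x = -50 mm, mid-thickness, near the balance point; axes as pliers. The spring needs 10 N on each handle here before they begin to close, so weaker fingers stop at 61 mm; fingers set to 56 mm hold firmly with the jaw tips still 36 mm apart. The jaws close evenly about x and spring open when let out
- pliers_jaws (a point): Point midway between the jaws' flat faces, x = 48 mm, mid-thickness; axes as pliers. The jaw tips are 10 mm ahead of it; behind it (x under 34 mm) the throat is bowed outward and leaves room for the guard's hook
- pliers_left (a joint): How far each half of the pliers has swung shut, rad: 0 = open as found, 0.30 = jaws 6 mm apart. With the shut guard between the jaws it reads about 0.25 and the handles are about 36 mm wide at the hold point
- guard_flaps (a point): Point midway between the guard's two flaps, where pliers_jaws should come. Axes: z up along the wand, x from the flaps straight to the wand's axis (34 mm away), y across the flaps, the way they close. The flaps' free edges are at x = -16 mm (the hook on one reaches x = -24 mm); the sleeve round the wand begins at x = 20 mm, so jaw tips should stop between x = 6 and 16 mm
- guard_left (a joint): How far each half of the guard has swung shut, rad: 0 = open as found (flaps 30 mm over their outsides at the free edges), 0.15 = shut (11 mm over both). Resistance grows to about 8 N on each flap (20 N on each handle) near 0.10; then the hook snaps over and the guard jumps shut and stays; let go earlier, it springs open again
- guard (a joint): How far the guard is turned round the wand, rad. The guard: a dark grey plastic sleeve 60 mm long and 25 mm thick, hinged at its back, with two flat flaps, each 44 mm long along the wand and 5 mm thick, reaching 50 mm from the wand's axis toward the robot. It cannot slide along the wand but turns at a light touch, so it centres itself between the jaws
- wand (a joint): Lean of the steam wand from vertical, rad, about its ball joint; its lower end points to the tap's +y side. Steel tube 11 mm thick, 222 mm long; the guard's middle is 115 mm down it. The joint is stiff: about 7 N at the guard moves it
- steam_tap: Polished steel steam tap fixed on the counter: column of 42 mm diameter, 330 mm high with its swan neck. Origin: centre of its foot on the counter; x points away from the robot at yaw 0. The wand's ball joint is at x = -75 mm, z = 283 mm, in front of the column. A steel drip tray 12 mm high spans x = -145 to -25 mm, y = 20 to 210 mm
- pitcher: Small steel milk pitcher, 72x99x88 mm, loose, on the counter beside the column, on the side away from the wand's lower end; origin under its middle. A bystander
- cup: Brown stoneware cup turned upside down to drain, 86x102x56 mm, loose, on the drip tray under the wand's end; origin under its middle. A bystander
- shaker: Steel cocoa shaker, 43 mm across, 92 mm high, loose, on the counter to the right; origin under its middle. A bystander
There are look-alikes about, which are no part of the job. Leave any turquoise look-alike of the pliers alone.

How it is judged:
By the outcome, as a careful person would: the job done as asked, in the order asked, and still so for the second after the job is handed in, with the robot touching nothing.
It also fails if it takes over 54 s, if anything falls off the work surface, if the arm or the gripper's body presses on something with over 40 N, if the wrist force passes 120 N, or if a joint passes its speed limit or range.

## Working session

There is one attempt and no reset: what is moved stays moved. The work goes in short steps, Python scripts to look and compute and a tool call to move; the robot and the scene stay as the last step left them, time stands still between calls to the robot, and variables do not carry over. Pictures are saved under pics/ and viewed, at most 10 in all, crops included, and the job is handed in when it is done.

Besides the shell and the picture viewer there is one more tool, called after ">>>" as name(argument=value, ...) on one line, values as JSON. carry_out: Moves the arm, as the interface text tells. Its arguments: {"type":"object","properties":{"motion":{"type":"array","items":{"type":"array"}},"hand":{"type":"number"},"force":{"type":"number"}},"required":["motion"]}

```bash
ls; mkdir -p pics; cat > h.py <<'E'
import numpy as np,cv2
from scipy.spatial.transform import Rotation as R
from station import ctrl,camera,camera_info,finder
def att(ci):
    a=np.array(ci['attitude'],float)
    if a.shape==(3,3): return a
    if a.size==4: return R.from_quat(a).as_matrix()
    return R.from_euler('xyz',a).as_matrix()
def ray(ci,uv):
    p=cv2.undistortPoints(np.array([[uv]],float),np.array(ci['camera_matrix'],float),np.array(ci['dist_coeffs'],float))[0,0]
    return att(ci)@np.array([p[0],p[1],1.])
def at(name,uv,d): ci=camera_info(name); return np.array(ci['origin'])+ray(ci,uv)*d
def atz(name,uv,z):
    ci=camera_info(name);o=np.array(ci['origin']);r=ray(ci,uv);return o+r*(z-o[2])/r[2]
def cloud(name,dep,mask):
    ci=camera_info(name);v,u=np.nonzero(mask&(dep>0));
    p=cv2.undistortPoints(np.c_[u,v].astype(float)[:,None],np.array(ci['camera_matrix'],float),np.array(ci['dist_coeffs'],float))[:,0]
    return np.array(ci['origin'])+(np.c_[p,np.ones(len(p))]*dep[v,u][:,None])@att(ci).T
def proj(name,P):
    ci=camera_info(name);A=att(ci).T;return cv2.projectPoints(np.array(P,float).reshape(-1,1,3),cv2.Rodrigues(A)[0],-A@np.array(ci['origin'],float),np.array(ci['camera_matrix'],float),np.array(ci['dist_coeffs'],float))[0][:,0]
E
python3 - <<'E'
from h import *
for n in('scene','top'):
    im,d=camera(n);cv2.imwrite(f'pics/{n}0.png',im);np.save(f'/tmp/{n}d.npy',d);ci=camera_info(n);print(n,ci['origin'],ci['attitude'])
    for q in('pliers','pliers_hold','pliers_jaws','guard_flaps','steam_tap','pitcher','cup','shaker'):
        for r in finder.pinpoint(n,q)[:3]:
            u,v=r['location'];dd=d[int(np.clip(v,0,419)),int(np.clip(u,0,559))]
            print(q,round(r['conf'],2),np.round([u,v]),at(n,(u,v),dd).round(3))
print(ctrl.get_obs())
E
```

```text
pics
scene [-0.21851638  0.76388209  0.69482343] [-2.0103204  -0.00418571 -2.38105352]
pliers 0.95 [319. 290.] [ 0.415 -0.014  0.013]
pliers 0.92 [256. 319.] [0.447 0.156 0.006]
pliers 0.88 [343. 253.] [ 0.485 -0.195  0.01 ]
pliers_hold 0.89 [359. 255.] [ 0.432 -0.195  0.023]
pliers_hold 0.85 [251. 330.] [ 0.434  0.183 -0.002]
pliers_hold 0.71 [308. 276.] [ 0.484 -0.057  0.001]
pliers_jaws 0.85 [328. 297.] [ 0.391 -0.022  0.001]
pliers_jaws 0.71 [328. 244.] [ 0.543 -0.205  0.009]
pliers_jaws 0.7 [261. 300.] [0.497 0.093 0.   ]
guard_flaps 0.81 [226. 209.] [0.584 0.113 0.211]
guard_flaps 0.26 [273. 249.] [ 0.637 -0.087  0.005]
steam_tap 0.96 [224. 255.] [0.69  0.041 0.018]
pitcher 0.7 [275. 247.] [ 0.632 -0.087  0.013]
cup 0.55 [197. 287.] [0.602 0.195 0.034]
shaker 0.72 [274. 248.] [ 0.637 -0.088  0.009]
shaker 0.68 [328. 223.] [ 0.616 -0.292  0.017]
top [ 0.48343942 -0.07816244  1.09326312] [-3.06862942  0.02175351 -1.58515748]
pliers 0.74 [270. 259.] [ 0.424 -0.025  0.022]
pliers 0.65 [334. 231.] [ 0.496 -0.197  0.024]
pliers 0.58 [209. 252.] [0.443 0.139 0.019]
pliers_hold 0.86 [3
[... 465 characters left out ...]
087]
{'time_s': 0.9, 'qpos': array([-1.34559117e+00,  2.99899130e-01,  1.52103370e+00, -9.14482753e-06,
        1.32069986e+00, -6.65796177e-02]), 'joint_vel': array([ 9.05130633e-04, -8.52746300e-04, -1.50681961e-03,  8.60588998e-04,
       -3.37281271e-06, -2.49579351e-04]), 'tau': array([-3.60185550e-04, -5.31657708e+01, -3.52910507e+01,  7.08508375e-02,
        2.13404687e-02,  1.28322390e-05]), 'ee_pos': array([ 0.15821435, -0.5267274 ,  0.20543179]), 'eef_rot': array([-3.14155211e+00,  6.17673564e-06,  2.91787040e-01]), 'force': array([ 0.32451303, -0.06069793,  0.05644744]), 'moment': array([ 0.01462846, -0.04267674, -0.01623726]), 'grip_force': 0.0, 'grip_width': 0.09431986154472093}
```

View pics/scene0.png

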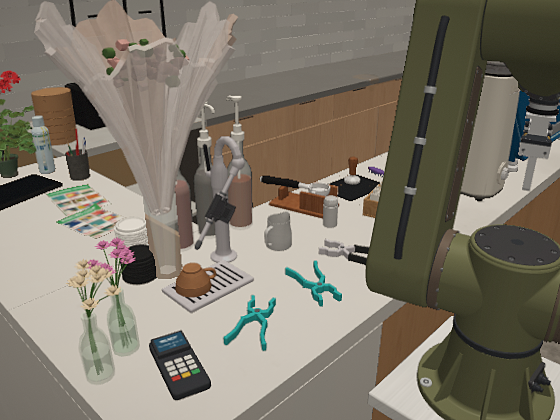

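View pics/top0.png

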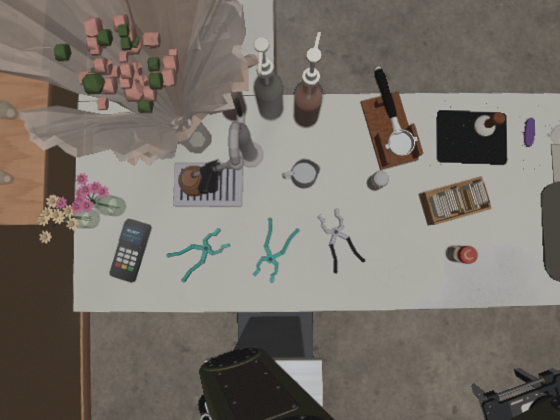

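The real steel pliers lie at top (338,238) with their jaws pointing away from the robot. The two turquoise look-alikes are at (205,248) and (270,255). The wand leans, with its dark guard at scene (220,207), and the cup sits beneath it. Next I measure these.

```bash
cat > m.py <<'E'
from h import *
import sys
for n in('top','scene'):
    im,d=camera(n)
    for q in('guard','wand','pliers','steam_tap','cup'):
        for k,r in enumerate(finder.cut_out(n,q)[:3]):
            m=r['mask'].astype(bool);hs=cv2.cvtColor(im,cv2.COLOR_BGR2HSV)
            c=cloud(n,d,m)
            if len(c)<5: continue
            c0=np.median(c,0)
            w=c[np.linalg.norm(c-c0,axis=1)<.3];w0=w.mean(0);s,V=np.linalg.svd(w-w0,full_matrices=False)[1:]
            print(n,q,k,round(r['conf'],2),np.round(r['location']),m.sum(),'med',c0.round(3),'min',np.percentile(w,3,0).round(3),'max',np.percentile(w,97,0).round(3),'ax',V[0].round(2),V[1].round(2),'sat',np.median(hs[m][:,1]))
            np.save(f'/tmp/{n}_{q}_{k}.npy',c)
    s={'top':(150,100,260,230),'scene':(170,120,270,310)}[n]
    big=cv2.resize(im[s[1]:s[3],s[0]:s[2]],None,fx=4 if n=='top' else 3,fy=4 if n=='top' else 3,interpolation=cv2.INTER_CUBIC)
    if len(sys.argv)>1: cv2.imwrite(f'pics/{n}_{sys.argv[1]}.png',big)
E
python3 m.py crop
python3 - <<'E'
import cv2,numpy as np
a=cv2.imread('pics/top_crop.png');b=cv2.imread('pics/scene_crop.png')
h=600;a=cv2.resize(a,(int(a.shape[1]*.95),int(a.shape[0]*.95)));a=a[:h]
c=np.zeros((h,a.shape[1]+b.shape[1],3),np.uint8);c[:a.shape[0],:a.shape[1]]=a;c[:min(h,b.shape[0]),a.shape[1]:]=b[:h];cv2.imwrite('pics/both1.png',c);print(c.shape)
E
```

```text
top guard 0 0.81 [210. 177.] 552 med [0.618 0.1   0.206] min [0.586 0.079 0.18 ] max [0.654 0.124 0.225] ax [-0.89  0.31 -0.33] [-0.44 -0.53  0.72] sat 8.0
top wand 0 0.74 [336. 240.] 577 med [ 0.476 -0.2    0.02 ] min [ 0.396 -0.266 -0.   ] max [ 0.545 -0.163  0.025] ax [-0.93 -0.38 -0.01] [ 0.38 -0.93 -0.02] sat 10.0
top wand 1 0.57 [210. 172.] 727 med [0.627 0.099 0.206] min [0.586 0.053 0.058] max [0.656 0.153 0.265] ax [-0.07 -0.39  0.92] [ 0.91 -0.41 -0.1 ] sat 10.0
top wand 2 0.26 [211. 178.] 616 med [0.619 0.1   0.205] min [0.586 0.077 0.09 ] max [0.657 0.127 0.225] ax [-0.27 -0.2   0.94] [-0.93  0.32 -0.19] sat 9.0
top pliers 0 0.77 [334. 237.] 353 med [ 0.476 -0.201  0.021] min [ 0.396 -0.264  0.007] max [ 0.546 -0.164  0.025] ax [-0.86 -0.51 -0.01] [ 0.51 -0.86  0.01] sat 10.0
top pliers 1 0.75 [204. 251.] 563 med [0.449 0.156 0.02 ] min [ 0.377  0.103 -0.001] max [0.497 0.234 0.025] ax [-0.59  0.81  0.01] [-0.8  -0.59  0.03] sat 118.0
top pliers 2 0.55 [273. 256.] 382 med [ 0.433 -0.023  0.02 ] min [ 0.389 -0.074  0.002] max [0.521 0.013 0.024] ax [-0.97  0.24 -0.01] [ 0.
[... 1119 characters left out ...]
] [-0.88 -0.47  0.  ] sat 185.0
scene pliers 2 0.79 [343. 251.] 709 med [ 0.481 -0.196  0.015] min [ 0.419 -0.242  0.001] max [ 0.548 -0.159  0.024] ax [-0.97 -0.26  0.  ] [ 0.26 -0.96 -0.03] sat 19.0
scene steam_tap 0 0.94 [220. 236.] 4704 med [0.638 0.071 0.063] min [0.568 0.011 0.003] max [0.759 0.236 0.322] ax [-0.2   0.36 -0.91] [-0.62  0.67  0.41] sat 17.0
scene cup 0 0.64 [194. 282.] 1029 med [0.619 0.193 0.042] min [0.596 0.132 0.015] max [0.655 0.221 0.069] ax [-0.    1.   -0.09] [0.76 0.06 0.65] sat 146.0
scene cup 1 0.41 [347. 251.] 672 med [ 0.481 -0.197  0.016] min [ 0.42  -0.242  0.001] max [ 0.545 -0.16   0.024] ax [-0.97 -0.24  0.01] [ 0.24 -0.97 -0.04] sat 19.0
(600, 718, 3)
```

View pics/both1.png

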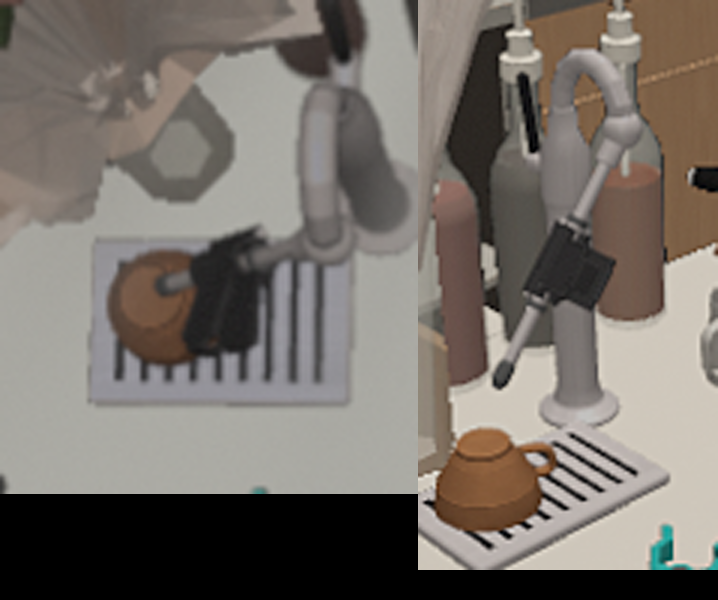

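The guard hangs open at about (0.62,0.10,0.2), and the wand leans about 0.65 rad toward +y. The tool can't be rolled, so I'll use the pliers to push the wand upright first. First I get the exact pliers pose.

```bash
cat > p.py <<'E'
from h import *
def pliers(x0=.38,x1=.57,y0=-.29,y1=-.13,names=('top','scene')):
    for n in names:
        im,d=camera(n);c=cloud(n,d,np.ones(d.shape,bool))
        k=(c[:,0]>x0)&(c[:,0]<x1)&(c[:,1]>y0)&(c[:,1]<y1)&(c[:,2]>.009)&(c[:,2]<.035);c=c[k]
        r=cv2.minAreaRect((c[:,:2]*1000).astype(np.float32));b=cv2.boxPoints(r)
        e=[b[1]-b[0],b[2]-b[1]];e=max(e,key=np.linalg.norm);e=e/np.linalg.norm(e);e=e if e[0]>0 else -e
        ctr=np.array(r[0]);print(n,len(c),'rect',np.round(r[0],1),np.round(r[1],1),'yaw',np.arctan2(e[1],e[0]).round(3),'z',np.percentile(c[:,2],[5,50,95]).round(4),'pivot',(ctr+22*e).round(1),'hold',(ctr-28*e).round(1))
        f=np.array([-e[1],e[0]])
        for lo,hi in((-102,-80),(-65,-35),(-15,15),(34,58)):
            q=(c[:,:2]*1000-ctr-22*e);s=q@e;t=q@f;m=(s>lo)&(s<hi);print(lo,hi,np.round([t[m].min(),t[m].max(),s.min(),s.max()],1))
if __name__=='__main__': pliers()
E
python3 p.py
python3 - <<'E'
from h import *
# wand axis & column fits from saved clouds
c=np.load('/tmp/scene_wand_0.npy');g=np.load('/tmp/scene_guard_0.npy');t=np.load('/tmp/scene_steam_tap_0.npy')
for z in np.arange(.1,.30,.02):
    for nm,a in(('wand',c),('tap',t)):
        s=a[(abs(a[:,2]-z)<.006)&(a[:,0]<.8)]
        if len(s)>4: print(nm,round(z,2),len(s),np.percentile(s,[10,50,90],axis=0).round(3).tolist())
k=(t[:,2]>.05)&(t[:,2]<.12);print('col',np.percentile(t[k],[5,50,95],axis=0).round(3))
E
```

```text
top 515 rect [ 474.7 -209.1] [160.5  89.1] yaw 0.329 z [0.0154 0.0205 0.0242] pivot [ 495.5 -201.9] hold [ 448.2 -218.1]
-102 -80 [ -44.6   44.6 -102.2   58.2]
-65 -35 [ -31.    32.5 -102.2   58.2]
-15 15 [ -22.6   29.1 -102.2   58.2]
34 58 [ -23.7   32.5 -102.2   58.2]
scene 524 rect [ 482.2 -198.4] [131.5  72.2] yaw 0.394 z [0.0101 0.0187 0.0237] pivot [ 502.5 -189.9] hold [ 456.4 -209.1]
-102 -80 [-24.6  36.1 -87.7  43.7]
-65 -35 [-32.1  30.7 -87.7  43.7]
-15 15 [-36.1  28.1 -87.7  43.7]
34 58 [-33.3  21.6 -87.7  43.7]
tap 0.1 57 [[0.692, 0.025, 0.096], [0.697, 0.039, 0.1], [0.711, 0.046, 0.105]]
wand 0.12 34 [[0.63, 0.154, 0.116], [0.634, 0.161, 0.12], [0.64, 0.167, 0.125]]
tap 0.12 45 [[0.63, 0.043, 0.115], [0.635, 0.16, 0.119], [0.698, 0.166, 0.125]]
wand 0.14 32 [[0.632, 0.138, 0.135], [0.634, 0.144, 0.14], [0.639, 0.148, 0.145]]
tap 0.14 32 [[0.632, 0.138, 0.135], [0.634, 0.144, 0.14], [0.639, 0.148, 0.145]]
wand 0.16 30 [[0.631, 0.122, 0.155], [0.634, 0.129, 0.161], [0.639, 0.135, 0.166]]
tap 0.16 38 [[0.63, 0.118, 0.155], [0.634, 0.129, 0.161], [0.643, 0.135, 0.165]]
wand 0
[... 346 characters left out ...]
.08, 0.215], [0.628, 0.099, 0.219], [0.638, 0.109, 0.224]]
tap 0.22 182 [[0.598, 0.034, 0.215], [0.635, 0.084, 0.22], [0.705, 0.106, 0.224]]
wand 0.24 32 [[0.631, 0.062, 0.235], [0.633, 0.067, 0.239], [0.637, 0.072, 0.245]]
tap 0.24 141 [[0.632, 0.026, 0.235], [0.693, 0.043, 0.24], [0.747, 0.067, 0.245]]
wand 0.26 33 [[0.627, 0.045, 0.256], [0.631, 0.052, 0.26], [0.636, 0.058, 0.264]]
tap 0.26 128 [[0.63, 0.026, 0.255], [0.7, 0.037, 0.259], [0.752, 0.053, 0.264]]
wand 0.28 15 [[0.626, 0.043, 0.275], [0.632, 0.044, 0.277], [0.637, 0.048, 0.278]]
tap 0.28 126 [[0.622, 0.026, 0.275], [0.698, 0.037, 0.28], [0.755, 0.044, 0.285]]
col [[0.634 0.013 0.053]
 [0.697 0.04  0.084]
 [0.723 0.163 0.117]]
```

```bash
cat > go.py <<'E'
# usage: go.py x y z yaw -> shift/turn fractions from the current pose
import sys
from h import *
o=ctrl.get_obs();t=np.array(list(map(float,sys.argv[1:4])));Rm=R.from_euler('xyz',o['eef_rot']).as_matrix()
s=Rm.T@(t-o['ee_pos']);print('mm',(s*1000).round(1),'frac',(s/.2).round(4))
if len(sys.argv)>4: d=(float(sys.argv[4])-o['eef_rot'][2]+np.pi)%(2*np.pi)-np.pi; print('turn frac',round(-d/(2*np.pi),4))
print(round(o['time_s'],2),o['ee_pos'].round(4),o['eef_rot'].round(3),o['force'].round(1),o['grip_width'].round(4))
E
python3 go.py .448 -.218 .1 .329
```

```text
mm [ 366.4 -212.3  105.4] frac [ 1.8318 -1.0616  0.5272]
turn frac -0.0059Traceback (most recent call last):
  File "go.py", line 7, in <module>
    print(round(o['time_s'],2),o['ee_pos'].round(4),o['eef_rot'].round(3),o['force'].round(1),o['grip_width'].round(4))
                                                                                              ^^^^^^^^^^^^^^^^^^^^^
AttributeError: 'float' object has no attribute 'round'
```

>>> carry_out(motion=[[[0.22, -0.13, 0], 0], [[0.45, -0.26, 0], 0], [[0.68, -0.4, 0], 0], [[0.92, -0.53, 0], 0], [[0.92, -0.53, 0], -0.006]], hand=-1)

```text
time_s: 2.1
ee_pos: [0.3062, -0.3695, 0.2058]
eef_rot: [3.141, -0.001, 0.333]
force: [-0.6, 0.2, 0.4]
grip_width: 0.094
grip_force: 0.0
```

>>> carry_out(motion=[[[0.22, -0.13, 0], 0], [[0.45, -0.26, 0], 0], [[0.68, -0.4, 0.1], 0], [[0.91, -0.53, 0.3], 0], [[0.91, -0.53, 0.53], 0], [[0.91, -0.53, 0.53], 0], [[0.91, -0.53, 0.53], 0]])

```text
time_s: 2.8
ee_pos: [0.4412, -0.2123, 0.0974]
eef_rot: [-3.139, 0.003, 0.331]
force: [-0.3, -0.3, 1.0]
grip_width: 0.0941
grip_force: 0.0
```

```bash
sed -i "s/o\['grip_width'\].round(4)/round(o['grip_width'],4)/" go.py; python3 go.py .448 -.218 .005 .329
```

```text
mm [ 4.8  7.9 92.4] frac [0.0242 0.0394 0.4618]
turn frac 0.0003
2.8 [ 0.4412 -0.2123  0.0974] [-3.139e+00  3.000e-03  3.310e-01] [-0.3 -0.3  1. ] 0.0941
```

>>> carry_out(motion=[[[0.024, 0.04, 0.1], 0], [[0.024, 0.04, 0.25], 0], [[0.024, 0.04, 0.38], 0], [[0.024, 0.04, 0.44], 0], [[0.024, 0.04, 0.455], 0], [[0.024, 0.04, 0.455], 0], [[0.024, 0.04, 0.455], 0]])

```text
time_s: 3.5
ee_pos: [0.4496, -0.2197, 0.0098]
eef_rot: [3.14, -0.001, 0.329]
force: [0.4, -0.3, 0.5]
grip_width: 0.0939
grip_force: 0.0
```

>>> carry_out(motion=[[[0, 0, 0], 0], [[0, 0, 0], 0], [[0, 0, 0], 0], [[0, 0, 0], 0], [[0, 0, 0], 0], [[0, 0, 0], 0], [[0, 0, 0], 0], [[0, 0, 0], 0]], hand=-0.19, force=30)

```text
time_s: 4.3
ee_pos: [0.449, -0.2191, 0.0086]
eef_rot: [3.142, -0.0, 0.329]
force: [-1.2, 1.7, 3.2]
grip_width: 0.0561
grip_force: 11.0
```

>>> carry_out(motion=[[[0, 0, 0], 0], [[0, 0, 0], 0], [[0, 0, 0], 0], [[0, 0, 0.02], 0], [[0, 0, 0.028], 0], [[0, 0, 0.028], 0], [[0, 0, 0.028], 0]], hand=-0.5)

```text
time_s: 5.0
ee_pos: [0.4489, -0.2191, 0.0028]
eef_rot: [-3.141, 0.0, 0.33]
force: [0.9, -0.4, -0.8]
grip_width: 0.0705
grip_force: 0.0
```

>>> carry_out(motion=[[[0, 0, 0], 0], [[0, 0, 0], 0], [[0, 0, 0], 0], [[0, 0, 0], 0], [[0, 0, 0], 0]], hand=-0.19)

```text
time_s: 5.5
ee_pos: [0.449, -0.2191, 0.0029]
eef_rot: [3.142, -0.0, 0.329]
force: [-1.1, 0.6, 1.8]
grip_width: 0.0562
grip_force: 10.2
```

```bash
python3 p.py; python3 go.py .449 -.218 .2 .329
```

```text
top 195 rect [ 518.  -191.3] [72.8 55.2] yaw 0.435 z [0.0148 0.02   0.0243] pivot [ 538. -182.] hold [ 492.6 -203.1]
mm [   0.4   -1.1 -197.1] frac [ 0.0018 -0.0053 -0.9854]
turn frac 0.0001
5.55 [ 0.449  -0.2191  0.0029] [ 3.142 -0.     0.33 ] [-0.5  0.2  1. ] 0.0561Traceback (most recent call last):
  File "p.py", line 12, in <module>
    if __name__=='__main__': pliers()
                             ~~~~~~^^
  File "p.py", line 11, in pliers
    q=(c[:,:2]*1000-ctr-22*e);s=q@e;t=q@f;m=(s>lo)&(s<hi);print(lo,hi,np.round([t[m].min(),t[m].max(),s.min(),s.max()],1))
                                                                                ~~~~~~~~^^
    return umr_minimum(a, axis, None, out, keepdims, initial, where)
ValueError: zero-size array to reduction operation minimum which has no identity
```

>>> carry_out(motion=[[[0, 0, -0.05], 0], [[0, 0, -0.15], 0], [[0, 0, -0.3], 0], [[0, 0, -0.45], 0], [[0, 0, -0.6], 0], [[0, 0, -0.6], 0.025], [[0, 0, -0.6], 0.045], [[0, 0, -0.6], 0.0525], [[0, 0, -0.6], 0.0525], [[0, 0, -0.6], 0.0525]])

```text
time_s: 6.55
ee_pos: [0.4489, -0.2191, 0.1232]
eef_rot: [3.142, -0.0, 0.001]
force: [-0.1, -0.0, -1.3]
grip_width: 0.0561
grip_force: 9.6
```

```bash
python3 go.py .43 .16 .095 0; python3 - <<'E'
from h import *
c=np.load('/tmp/scene_wand_0.npy');k=c[:,1]>.12;print(np.sort(c[k][:,2])[:8].round(3),c[c[:,2]<.118].mean(0).round(3))
im,d=camera('scene');cv2.imwrite('pics/scene2.png',im)
c=cloud('scene',d,np.ones(d.shape,bool));k=(abs(c[:,0]-.52)<.12)&(c[:,1]>-.3)&(c[:,1]<-.12)&(c[:,2]>.09)&(c[:,2]<.18);print(np.percentile(c[k],[1,50,99],axis=0).round(3))
E
```

```text
mm [ -18.4 -379.1   28.1] frac [-0.0921 -1.8956  0.1407]
turn frac 0.0002
6.55 [ 0.4489 -0.2191  0.1232] [ 3.142e+00 -0.000e+00  1.000e-03] [-0.1 -0.  -1.3] 0.0561
[0.112 0.113 0.113 0.114 0.114 0.115 0.116 0.116] [0.672 0.132 0.098]
[[ 0.43  -0.29   0.094]
 [ 0.497 -0.192  0.139]
 [ 0.615 -0.176  0.178]]
```

View pics/scene2.png

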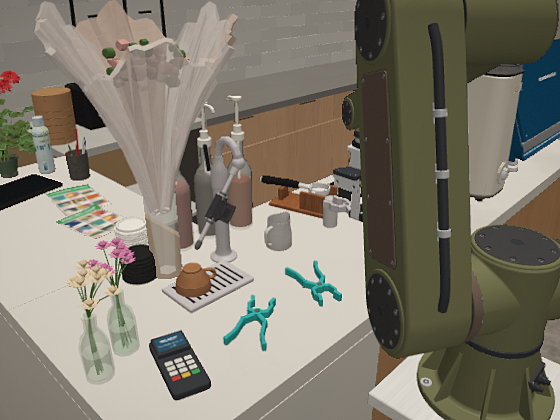

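>>> carry_out(motion=[[[-0.09, -0.15, 0], 0], [[-0.09, -0.35, 0], 0], [[-0.09, -0.55, 0], 0], [[-0.09, -0.75, 0], 0], [[-0.09, -0.95, 0], 0]])

```text
time_s: 7.1
ee_pos: [0.4308, -0.0276, 0.1231]
eef_rot: [3.142, -0.0, 0.001]
force: [0.7, 0.3, -0.7]
grip_width: 0.0563
grip_force: 9.6
```

>>> carry_out(motion=[[[0, -0.2, 0], 0], [[0, -0.4, 0], 0], [[0, -0.6, 0.05], 0], [[0, -0.8, 0.1], 0], [[0, -0.9, 0.14], 0], [[0, -0.94, 0.14], 0], [[0, -0.94, 0.14], 0], [[0, -0.94, 0.14], 0], [[0, -0.94, 0.14], 0]])

```text
time_s: 8.0
ee_pos: [0.4314, 0.158, 0.0953]
eef_rot: [-3.142, -0.001, -0.001]
force: [-1.0, 0.3, -1.0]
grip_width: 0.0563
grip_force: 9.6
```

```bash
python3 go.py .54 .159 .095 0; cat > j.py <<'E'
from h import *
# crop round the wand in both cameras, with predicted pliers outline
import sys
o=ctrl.get_obs();Rm=R.from_euler('xyz',o['eef_rot']).as_matrix();e=Rm[:,0];f=-Rm[:,1]
outs=[]
for n,s in(('top',(150,110,270,270)),('scene',(160,120,290,310))):
    im,d=camera(n);np.save(f'/tmp/{n}d.npy',d);np.save(f'/tmp/{n}i.npy',im)
    k=3.1
    b=cv2.resize(im[s[1]:s[3],s[0]:s[2]],None,fx=k,fy=k,interpolation=cv2.INTER_CUBIC)
    h=o['ee_pos']+np.array([0,0,.008])+.049*e
    for p in [h+.048*e,h+.058*e+.018*f,h+.058*e-.018*f]:
        u=(proj(n,p)[0]-np.array(s[:2])+.5)*k;cv2.circle(b,tuple(int(x) for x in u),2,(0,0,255),-1)
    outs.append(b)
H=max(b.shape[0] for b in outs);c=np.hstack([cv2.copyMakeBorder(b,0,H-b.shape[0],0,0,0) for b in outs]);cv2.imwrite(f'pics/{sys.argv[1]}.png',c);print(c.shape)
E
python3 j.py j3
```

```text
mm [108.6  -1.2   0.4] frac [ 0.5428 -0.006   0.0018]
turn frac -0.0002
8.0 [0.4314 0.158  0.0953] [-3.142e+00 -1.000e-03 -1.000e-03] [-1.   0.3 -1. ] 0.0563
(589, 775, 3)
```

View pics/j3.png

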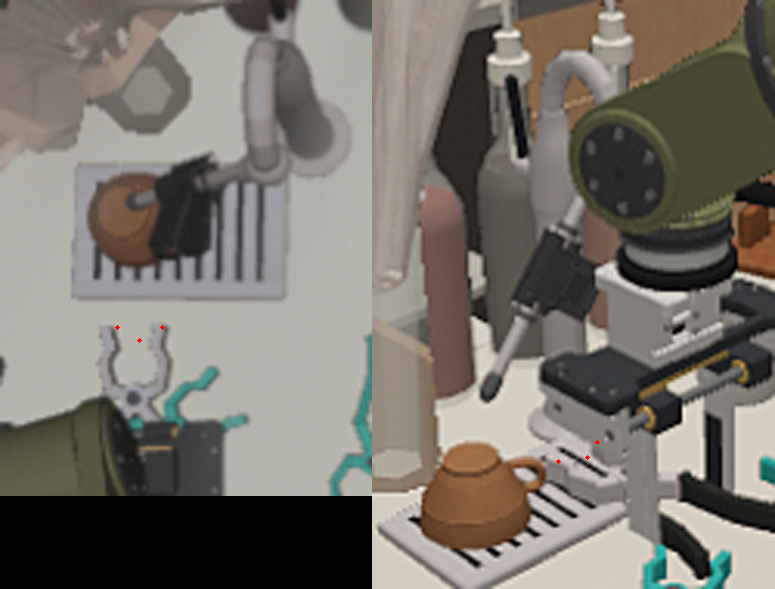

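Pliers match the predicted pose (jaw tips at crop (115,327) and (163,325)). The wand tip at crop (133,200) lies straight ahead between the jaws. Now I move in around the tip.

>>> carry_out(motion=[[[0.15, -0.008, 0], 0], [[0.3, -0.008, 0], 0], [[0.4, -0.008, 0], 0], [[0.46, -0.008, 0], 0], [[0.5, -0.008, 0], 0], [[0.52, -0.008, 0], 0], [[0.52, -0.008, 0], 0], [[0.52, -0.008, 0], 0]])

```text
time_s: 8.9
ee_pos: [0.5347, 0.1604, 0.0949]
eef_rot: [3.142, 0.0, -0.0]
force: [-0.6, -1.0, -1.7]
grip_width: 0.056
grip_force: 9.6
```

```bash
python3 go.py .536 .016 .095 0;python3 j.py j4
```

```text
mm [ 1.300e+00  1.444e+02 -1.000e-01] frac [ 6.500e-03  7.219e-01 -5.000e-04]
turn frac -0.0
8.9 [0.5347 0.1604 0.0949] [ 3.142  0.    -0.   ] [-0.6 -1.  -1.7] 0.056
(589, 775, 3)
```

View pics/j4.png

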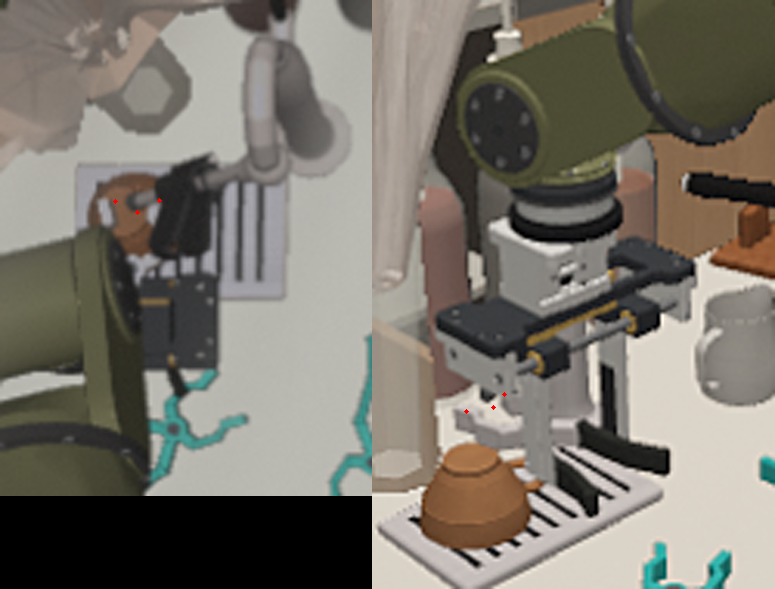

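>>> carry_out(motion=[[[0.02, 0, 0], 0], [[0.02, 0.04, 0], 0], [[0.02, 0.08, 0], 0], [[0.02, 0.12, 0], 0], [[0.02, 0.16, 0], 0], [[0.02, 0.2, 0], 0], [[0.02, 0.24, 0], 0], [[0.02, 0.28, 0], 0], [[0.02, 0.32, 0], 0], [[0.02, 0.36, 0], 0]])

```text
time_s: 10.0
ee_pos: [0.5391, 0.0878, 0.0949]
eef_rot: [3.142, -0.0, -0.0]
force: [-0.6, -0.7, -0.9]
grip_width: 0.0561
grip_force: 9.6
```

```bash
python3 go.py .539 .016 .095 0;python3 j.py j5
```

```text
mm [-0.1 71.8 -0.1] frac [-3.000e-04  3.589e-01 -7.000e-04]
turn frac -0.0001
10.0 [0.5391 0.0878 0.0949] [ 3.142 -0.    -0.   ] [-0.6 -0.7 -0.9] 0.0561
(589, 775, 3)
```

View pics/j5.png

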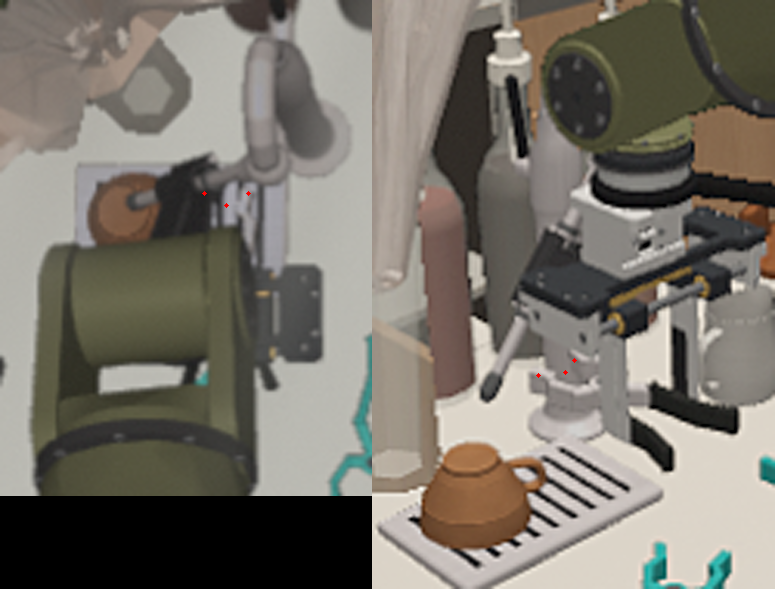

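The wand didn't move (tip still at scene crop (490,390)) because the jaws passed just beneath it. I go back under to the +y side, rise 25 mm, and push with the outside of the right jaw.

>>> carry_out(motion=[[[-0.015, -0.1, 0], 0], [[-0.015, -0.25, 0], 0], [[-0.015, -0.4, 0], 0], [[-0.015, -0.55, 0], 0], [[-0.015, -0.63, 0], 0], [[-0.015, -0.63, 0], 0], [[-0.015, -0.63, -0.06], 0], [[-0.015, -0.63, -0.125], 0], [[-0.015, -0.63, -0.125], 0], [[-0.015, -0.63, -0.125], 0]])

```text
time_s: 11.1
ee_pos: [0.5365, 0.2139, 0.1206]
eef_rot: [-3.141, -0.001, -0.001]
force: [-0.3, -0.7, -1.2]
grip_width: 0.0561
grip_force: 9.6
```

>>> carry_out(motion=[[[0, 0.06, 0], 0], [[0, 0.12, 0], 0], [[0, 0.17, 0], 0], [[0, 0.21, 0.01], 0], [[0, 0.25, 0.03], 0], [[0, 0.29, 0.05], 0], [[0, 0.33, 0.07], 0], [[0, 0.33, 0.07], 0]])

```text
time_s: 11.9
ee_pos: [0.5359, 0.1475, 0.1051]
eef_rot: [3.141, 0.001, -0.001]
force: [-0.2, 2.4, -1.3]
grip_width: 0.0561
grip_force: 9.3
```

```bash
python3 go.py .536 .065 .1 0;python3 j.py j6
```

```text
mm [ 0.2 82.5  5.1] frac [0.0011 0.4125 0.0257]
turn frac -0.0002
11.9 [0.5359 0.1475 0.1051] [ 3.141e+00  1.000e-03 -1.000e-03] [-0.2  2.4 -1.3] 0.0561
(589, 775, 3)
```

View pics/j6.png

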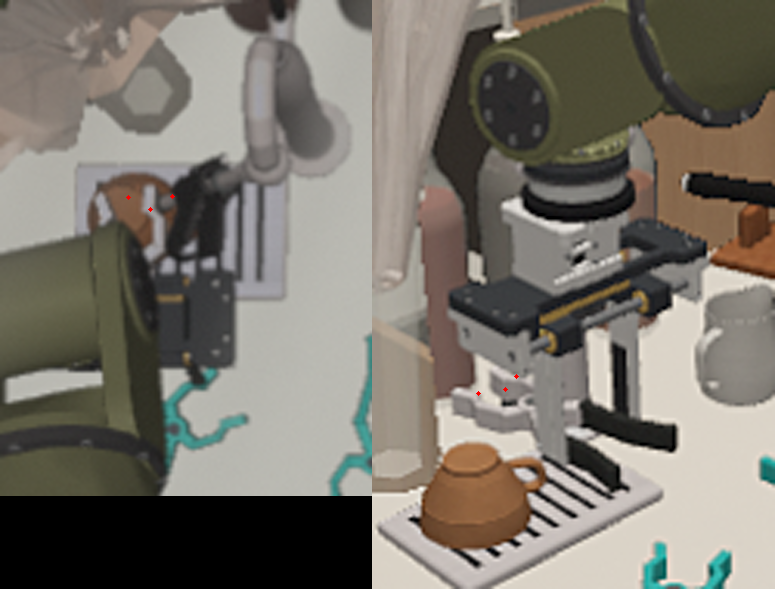

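The wand is moving, with its tip at crop (165,200). But the jaws appear at (105,200) and (152,200) against predictions of (128,197) and (172,197), so the pliers twisted in the weak hold. I back off, squeeze them fully shut for a firm grip, and measure the twist.

>>> carry_out(motion=[[[0, -0.06, 0], 0], [[0, -0.1, 0], 0], [[0, -0.1, 0], 0], [[0, -0.1, 0], 0], [[0, -0.1, 0], 0], [[0, -0.1, 0], 0], [[0, -0.1, 0], 0], [[0, -0.1, 0], 0], [[0, -0.1, 0], 0]], hand=0.5, force=50)

```text
time_s: 12.9
ee_pos: [0.5361, 0.1684, 0.1059]
eef_rot: [-3.142, 0.0, -0.001]
force: [-0.1, 0.2, -1.3]
grip_width: 0.0282
grip_force: 48.0
```

```bash
cat > y.py <<'E'
from h import *
o=ctrl.get_obs();im,d=camera('top');p=o['ee_pos']
c=cloud('top',d,np.ones(d.shape,bool));z=p[2]+.008
import sys
m=(abs(c[:,2]-z-.004)<.014)&(c[:,0]>p[0]+.04)&(c[:,0]<p[0]+.125)&(abs(c[:,1]-p[1])<.07)
q=c[m]-p;print(len(q),'tip x',np.sort(q[:,0])[-5:].round(4),'z',np.percentile(c[m][:,2],[5,50,95]).round(4))
for x in np.arange(.045,.12,.008):
    s=q[abs(q[:,0]-x)<.004]
    if len(s): print(round(x,3),len(s),np.percentile(s[:,1],[0,25,50,75,100]).round(3))
print(round(o['time_s'],2),p.round(4),round(o['grip_width'],4),o['grip_force'],o['force'].round(1))
E
python3 y.py; python3 j.py j7
```

```text
285 tip x [0.122  0.1223 0.1232 0.1233 0.1237] z [0.1104 0.124  0.1288]
0.045 8 [-0.007 -0.004 -0.002 -0.     0.001]
0.053 15 [-0.005 -0.004 -0.001  0.001  0.004]
0.061 20 [-0.004 -0.003 -0.     0.003  0.008]
0.069 31 [-0.011 -0.006 -0.002  0.004  0.011]
0.077 21 [-0.014 -0.012 -0.009 -0.006  0.001]
0.085 19 [-0.012 -0.01  -0.007 -0.004  0.025]
0.093 33 [-0.036 -0.009 -0.004  0.025  0.031]
0.101 57 [-0.042 -0.026 -0.002  0.017  0.028]
0.109 42 [-0.04   0.002  0.008  0.018  0.026]
0.117 34 [0.003 0.007 0.018 0.021 0.026]
12.9 [0.5361 0.1684 0.1059] 0.0282 48.02160859806463 [-0.1  0.2 -1.3]
(589, 775, 3)
```

View pics/j7.png

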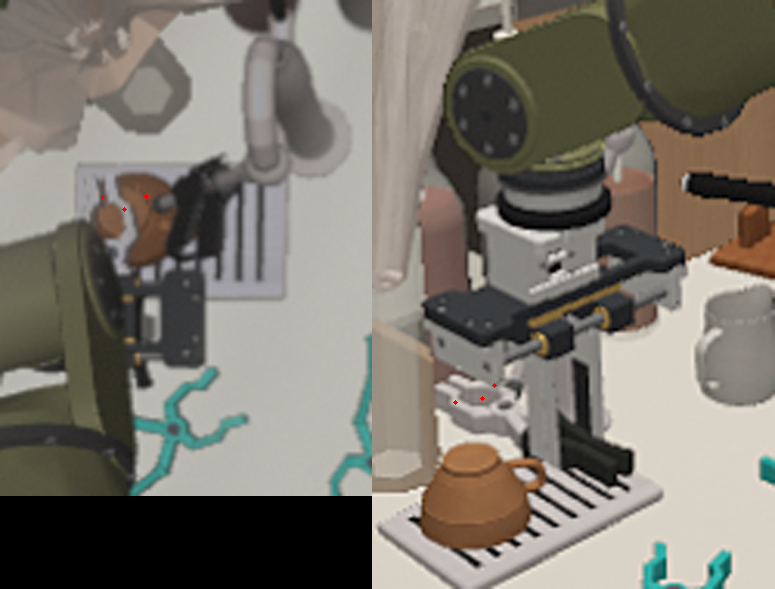

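>>> carry_out(motion=[[[-0.03, 0, 0], 0.012], [[-0.03, 0, 0.02], 0.024], [[-0.03, 0.06, 0.04], 0.024], [[-0.03, 0.1, 0.04], 0.024], [[-0.03, 0.14, 0.04], 0.024], [[-0.03, 0.18, 0.04], 0.024], [[-0.03, 0.22, 0.04], 0.024], [[-0.03, 0.26, 0.04], 0.024], [[-0.03, 0.3, 0.04], 0.024], [[-0.03, 0.3, 0.04], 0.024]])

```text
time_s: 14.05
ee_pos: [0.5302, 0.1074, 0.098]
eef_rot: [3.142, -0.0, -0.151]
force: [0.3, 1.5, -1.8]
grip_width: 0.0281
grip_force: 48.1
```

```bash
cat > w.py <<'E'
from h import *
# wand lean + jaw position from a tip search
o=ctrl.get_obs();p=o['ee_pos']
for n in('top','scene'):
    im,d=camera(n);c=cloud(n,d,np.ones(d.shape,bool))
    for q in('wand','guard'):
        for r in finder.cut_out(n,q)[:1]:
            w=cloud(n,d,r['mask'].astype(bool));k=(abs(w[:,0]-.638)<.012)&(w[:,2]>.04)&(w[:,2]<.275)&(w[:,1]>-.02);w=w[k]
            print(n,q,r['conf'],len(w))
            for z in np.arange(.06,.28,.03):
                s=w[abs(w[:,2]-z)<.012]
                if len(s)>2: print('  z',round(z,2),len(s),np.median(s,0).round(3))
print(round(o['time_s'],2),p.round(4),o['eef_rot'].round(3),round(o['grip_width'],4),o['grip_force'],o['force'].round(1))
E
python3 y.py; python3 w.py
```

```text
154 tip x [0.123  0.1236 0.1239 0.124  0.1243] z [0.1014 0.1158 0.1195]
0.069 11 [-0.022 -0.018 -0.016 -0.016 -0.013]
0.077 14 [-0.022 -0.021 -0.019  0.014  0.019]
0.085 17 [-0.021  0.014  0.014  0.016  0.019]
0.093 14 [0.013 0.014 0.015 0.018 0.02 ]
0.101 29 [-0.014 -0.008  0.006  0.011  0.017]
0.109 28 [-0.011 -0.007  0.004  0.006  0.012]
0.117 29 [-0.011 -0.006  0.004  0.006  0.011]
14.05 [0.5302 0.1074 0.098 ] 0.0281 48.13413094729185 [ 0.3  1.5 -1.8]
top guard 0.56 125
  z 0.15 13 [0.635 0.074 0.157]
  z 0.18 23 [0.634 0.077 0.178]
  z 0.21 77 [0.634 0.061 0.206]
scene wand 0.55 107
  z 0.09 5 [0.633 0.122 0.101]
  z 0.12 74 [0.637 0.109 0.116]
14.1 [0.5302 0.1078 0.098 ] [ 3.142 -0.    -0.152] 0.0281 47.83449755050242 [-1.2  1.6 -0.7]
```

>>> carry_out(motion=[[[0.007, 0.05, 0], 0], [[0.014, 0.09, 0], 0], [[0.02, 0.13, 0], 0], [[0.026, 0.17, 0], 0], [[0.032, 0.21, 0], 0], [[0.038, 0.25, 0], 0], [[0.043, 0.28, 0], 0], [[0.046, 0.3, 0], 0], [[0.046, 0.3, 0], 0]])

```text
time_s: 15.3
ee_pos: [0.53, 0.0472, 0.0977]
eef_rot: [3.141, 0.001, -0.152]
force: [-1.4, 3.8, -2.4]
grip_width: 0.0283
grip_force: 48.7
```

```bash
python3 y.py; python3 w.py
```

```text
69 tip x [0.1131 0.1134 0.1157 0.1185 0.1214] z [0.108  0.1143 0.1169]
0.069 14 [-0.005 -0.002  0.002  0.007  0.023]
0.077 12 [-0.02  -0.01  -0.001  0.021  0.022]
0.085 12 [-0.019  0.017  0.02   0.021  0.023]
0.093 8 [0.015 0.016 0.018 0.02  0.02 ]
0.101 11 [-0.008  0.012  0.015  0.016  0.02 ]
0.109 7 [-0.003  0.01   0.012  0.012  0.015]
0.117 4 [0.009 0.011 0.012 0.012 0.012]
15.3 [0.53   0.0472 0.0977] 0.0283 48.67136855609715 [-1.4  3.8 -2.4]
top wand 0.63 86
  z 0.12 3 [0.631 0.04  0.115]
  z 0.15 10 [0.63  0.021 0.152]
  z 0.18 17 [0.63  0.021 0.181]
  z 0.21 34 [0.632 0.026 0.204]
top guard 0.51 98
  z 0.12 3 [0.631 0.04  0.115]
  z 0.15 11 [0.63  0.021 0.151]
  z 0.18 18 [0.631 0.021 0.182]
  z 0.21 40 [0.633 0.026 0.204]
scene wand 0.8 191
  z 0.06 9 [0.631 0.035 0.069]
  z 0.12 9 [0.633 0.036 0.119]
  z 0.21 60 [0.632 0.035 0.208]
  z 0.24 46 [0.632 0.034 0.24 ]
  z 0.27 33 [0.63  0.036 0.264]
15.35 [0.53   0.0474 0.0977] [ 3.141e+00  1.000e-03 -1.520e-01] 0.028 48.46106550190598 [-2.7  2.6 -3.7]
```

Wand is now vertical: the scene cloud gives y = 0.035 from z 0.07 to 0.26. I back out, reopen to the normal hold, and measure.

>>> carry_out(motion=[[[-0.008, -0.06, 0], 0], [[-0.015, -0.1, 0], 0], [[-0.15, -0.08, 0], 0], [[-0.3, -0.05, 0], 0], [[-0.45, -0.03, 0], 0], [[-0.51, -0.024, 0], 0], [[-0.51, -0.024, 0], 0], [[-0.51, -0.024, 0], 0]])

```text
time_s: 16.45
ee_pos: [0.4311, 0.0682, 0.0984]
eef_rot: [-3.141, -0.002, -0.151]
force: [-0.0, -0.1, -1.1]
grip_width: 0.0281
grip_force: 47.3
```

>>> carry_out(motion=[[[0, 0, 0], 0], [[0, 0, 0], 0], [[0, 0, 0], 0], [[0, 0, 0], 0], [[0, 0, 0], 0], [[0, 0, 0], 0]], hand=-0.19, force=40)

```text
time_s: 17.05
ee_pos: [0.4301, 0.0678, 0.0978]
eef_rot: [3.142, 0.0, -0.151]
force: [-0.1, -0.5, -1.9]
grip_width: 0.0559
grip_force: 9.6
```

```bash
python3 y.py; python3 - <<'E'
from h import *
# guard: vertical extent, yaw of flaps
for n in('top','scene'):
    im,d=camera(n);c=cloud(n,d,np.ones(d.shape,bool))
    hs=cv2.cvtColor(im,cv2.COLOR_BGR2GRAY).ravel();hs=hs[(d>0).ravel()]
    k=(c[:,0]>.565)&(c[:,0]<.66)&(c[:,1]>-.03)&(c[:,1]<.1)&(c[:,2]>.12)&(c[:,2]<.215)&(hs<90);g=c[k]
    print(n,len(g),'z',np.percentile(g[:,2],[2,98]).round(3))
    for x in np.arange(.575,.66,.008):
        s=g[abs(g[:,0]-x)<.004]
        if len(s)>1: print(round(x,3),len(s),np.percentile(s[:,1],[0,20,50,80,100]).round(3),s[:,2].min().round(3),s[:,2].max().round(3))
E
```

```text
309 tip x [0.1144 0.1145 0.1153 0.1168 0.117 ] z [0.1056 0.1154 0.119 ]
0.045 34 [-0.017 -0.01  -0.002  0.005  0.014]
0.053 25 [-0.014 -0.01  -0.005 -0.     0.005]
0.061 51 [-0.027 -0.017 -0.008  0.003  0.018]
0.069 50 [-0.029 -0.019 -0.     0.012  0.02 ]
0.077 24 [-0.03  -0.027 -0.005  0.015  0.019]
0.085 24 [-0.032 -0.028 -0.006  0.015  0.019]
0.093 29 [-0.029 -0.025 -0.021  0.012  0.019]
0.101 29 [-0.029 -0.025  0.009  0.011  0.014]
0.109 24 [-0.031 -0.028 -0.023  0.012  0.017]
0.117 9 [-0.028 -0.023  0.012  0.014  0.016]
17.05 [0.4301 0.0678 0.0978] 0.0559 9.638379514217377 [-0.1 -0.5 -1.9]
top 221 z [0.141 0.209]
0.583 9 [0.044 0.045 0.048 0.052 0.053] 0.161 0.181
0.591 19 [0.026 0.026 0.051 0.052 0.054] 0.148 0.189
0.599 19 [0.025 0.026 0.048 0.049 0.051] 0.15 0.194
0.607 27 [0.024 0.026 0.046 0.047 0.049] 0.149 0.192
0.615 26 [0.024 0.025 0.043 0.044 0.049] 0.152 0.193
0.623 47 [0.021 0.023 0.03  0.042 0.047] 0.141 0.2
0.631 57 [0.017 0.02  0.029 0.038 0.046] 0.136 0.215
0.639 13 [0.017 0.02  0.024 0.026 0.043] 0.133 0.207
0.647 4 [0.021 0.022 0.024 0.026 0.028] 0.155 0.197
scene 482 z [0.134 0.203]
0.583 60 [0.026 0.03  0.047 0.055 0.059] 0.159 0.193
0.591 60 [0.025 0.029 0.051 0.055 0.057] 0.147 0.193
0.599 49 [0.025 0.03  0.051 0.053 0.054] 0.15 0.194
0.607 50 [0.024 0.028 0.039 0.05  0.052] 0.151 0.192
0.615 43 [0.023 0.028 0.045 0.047 0.05 ] 0.151 0.195
0.623 65 [0.02  0.029 0.044 0.045 0.049] 0.131 0.207
0.631 93 [0.017 0.037 0.044 0.046 0.05 ] 0.13 0.206
0.639 55 [0.019 0.037 0.045 0.046 0.048] 0.133 0.207
0.647 5 [0.031 0.034 0.034 0.037 0.039] 0.197 0.199
```

Pliers now have about 0.1 rad twist and slid 8 mm. There is time, so I set them down at their old, clear spot and regrasp squarely.

>>> carry_out(motion=[[[0.04, 0.2, 0], 0], [[0.08, 0.4, 0], 0], [[0.11, 0.58, 0], 0], [[0.13, 0.7, 0], 0]])

```text
time_s: 17.6
ee_pos: [0.4345, -0.0765, 0.0979]
eef_rot: [3.141, -0.0, -0.152]
force: [-0.2, 1.2, -1.6]
grip_width: 0.0563
grip_force: 9.6
```

>>> carry_out(motion=[[[0.04, 0.2, 0], 0], [[0.08, 0.4, 0.05], 0], [[0.11, 0.58, 0.15], 0], [[0.13, 0.7, 0.27], 0], [[0.13, 0.7, 0.37], 0], [[0.13, 0.7, 0.43], 0], [[0.13, 0.7, 0.46], 0], [[0.13, 0.7, 0.472], 0], [[0.13, 0.7, 0.472], 0], [[0.13, 0.7, 0.472], 0]])

```text
time_s: 18.6
ee_pos: [0.4398, -0.2167, 0.0042]
eef_rot: [3.141, -0.001, -0.151]
force: [-0.1, 0.1, -1.3]
grip_width: 0.0561
grip_force: 9.6
```

>>> carry_out(motion=[[[0, 0, 0], 0], [[0, 0, 0], 0], [[0, 0, 0], 0], [[0, 0, 0], 0], [[0, 0, -0.1], 0], [[0, 0, -0.3], 0], [[-0.3, 0, -0.5], 0], [[-0.5, 0, -0.6], 0], [[-0.5, 0, -0.6], 0]], hand=-1)

```text
time_s: 19.5
ee_pos: [0.3385, -0.2014, 0.1252]
eef_rot: [3.14, -0.002, -0.152]
force: [0.1, -0.1, -0.5]
grip_width: 0.0939
grip_force: 0.0
```

```bash
sed -i 's/x0=.38,x1=.57/x0=.34,x1=.6/;s/np.round(\[t\[m\]/m.any() and np.round([t[m]/' p.py; python3 p.py; python3 go.py .44 -.21 .003 0
```

```text
top 541 rect [ 472.9 -216.7] [ 90.1 158.6] yaw -0.077 z [0.0148 0.0205 0.0246] pivot [ 494.9 -218.4] hold [ 445.  -214.6]
-102 -80 [ -45.    45.  -101.3   57.3]
-65 -35 [ -32.3   31.3 -101.3   57.3]
-15 15 [ -26.    25.  -101.3   57.3]
34 58 [ -29.    27.3 -101.3   57.3]
scene 472 rect [ 469.1 -213.3] [ 67.8 165.7] yaw -0.185 z [0.0099 0.019  0.0239] pivot [ 490.7 -217.3] hold [ 441.6 -208.2]
-102 -80 [  21.    33.9 -104.9   60.9]
-65 -35 [ -32.4   28.  -104.9   60.9]
-15 15 [ -27.3   26.4 -104.9   60.9]
34 58 [ -29.1   33.9 -104.9   60.9]
mm [ 99.9  -7.4 122.1] frac [ 0.4995 -0.037   0.6106]
turn frac -0.0242
19.6 [ 0.3398 -0.2019  0.1249] [ 3.14e+00 -3.00e-03 -1.52e-01] [ 1.1  0.3 -0.4] 0.0942
```

>>> carry_out(motion=[[[0.2, 0, 0], -0.012], [[0.4, -0.01, 0.05], -0.012], [[0.53, -0.016, 0.2], -0.012], [[0.535, -0.016, 0.4], -0.012], [[0.535, -0.016, 0.53], -0.012], [[0.535, -0.016, 0.6], -0.012], [[0.535, -0.016, 0.61], -0.012], [[0.535, -0.016, 0.61], -0.012]])

```text
time_s: 20.4
ee_pos: [0.4471, -0.2144, 0.0004]
eef_rot: [-3.141, 0.001, -0.076]
force: [-0.5, 0.3, 0.3]
grip_width: 0.0939
grip_force: 0.2
```

>>> carry_out(motion=[[[0, 0, 0], 0], [[0, 0, 0], 0], [[0, 0, 0], 0], [[0, 0, 0], 0], [[0, 0, 0], 0], [[0, 0, 0], 0]], hand=-0.19, force=40)

```text
time_s: 21.0
ee_pos: [0.4466, -0.2146, 0.0014]
eef_rot: [-3.141, 0.0, -0.076]
force: [-0.4, 0.4, -1.0]
grip_width: 0.0565
grip_force: 9.7
```

>>> carry_out(motion=[[[0, 0, -0.05], 0], [[0, 0, -0.2], 0], [[0, 0, -0.4], 0], [[0, 0, -0.6], 0], [[0, 0, -0.75], 0.008], [[0, 0, -0.78], 0.0135], [[0, 0, -0.78], 0.0135], [[0, 0, -0.78], 0.0135]])

```text
time_s: 21.8
ee_pos: [0.4464, -0.2145, 0.1572]
eef_rot: [-3.141, 0.0, -0.16]
force: [-1.0, 0.7, -2.2]
grip_width: 0.0558
grip_force: 9.7
```

```bash
python3 y.py; python3 go.py .44 .07 .16 -.16
```

```text
211 tip x [0.1083 0.1083 0.1087 0.1106 0.1106] z [0.1639 0.1759 0.1792]
0.053 4 [0.007 0.008 0.009 0.01  0.011]
0.061 33 [-0.036 -0.031  0.007  0.012  0.015]
0.069 30 [-0.039 -0.034  0.007  0.013  0.015]
0.077 35 [-0.041 -0.035 -0.032  0.011  0.015]
0.085 29 [-0.037 -0.032 -0.029  0.009  0.015]
0.093 41 [-0.042 -0.035 -0.03   0.004  0.009]
0.101 27 [-0.042 -0.037 -0.     0.005  0.007]
0.109 12 [-0.001  0.002  0.004  0.006  0.008]
21.8 [ 0.4464 -0.2145  0.1572] 0.0558 9.67032884072978 [-1.   0.7 -2.2]
mm [ -51.4 -279.8   -3. ] frac [-0.2572 -1.3992 -0.0148]
turn frac 0.0001
21.85 [ 0.4463 -0.2145  0.1569] [-3.141e+00  1.000e-03 -1.600e-01] [ 0.5 -0.4 -0.3] 0.056
```

>>> carry_out(motion=[[[-0.04, -0.17, -0.015], 0], [[-0.08, -0.35, -0.015], 0], [[-0.12, -0.53, -0.015], 0], [[-0.157, -0.69, -0.015], 0]])

```text
time_s: 22.25
ee_pos: [0.437, -0.0719, 0.1597]
eef_rot: [-3.141, 0.002, -0.16]
force: [0.6, 0.5, -1.2]
grip_width: 0.0562
grip_force: 9.7
```

>>> carry_out(motion=[[[-0.04, -0.17, 0], 0], [[-0.08, -0.35, 0], 0], [[-0.12, -0.53, 0], 0], [[-0.157, -0.66, 0], 0], [[-0.157, -0.69, 0], 0], [[-0.157, -0.69, 0], 0], [[-0.157, -0.69, 0], 0]])

```text
time_s: 22.95
ee_pos: [0.4288, 0.0672, 0.1601]
eef_rot: [3.141, 0.001, -0.161]
force: [0.5, 0.4, -1.1]
grip_width: 0.0564
grip_force: 9.7
```

```bash
python3 y.py; cat > g.py <<'E'
from h import *
for n in('top','scene'):
    im,d=camera(n);c=cloud(n,d,np.ones(d.shape,bool))
    hs=cv2.cvtColor(im,cv2.COLOR_BGR2GRAY).ravel();hs=hs[(d>0).ravel()]
    k=(c[:,0]>.572)&(c[:,0]<.66)&(c[:,1]>-.03)&(c[:,1]<.1)&(c[:,2]>.12)&(c[:,2]<.215)&(hs<90);g=c[k]
    print(n,len(g))
    for x in np.arange(.579,.65,.008):
        s=g[abs(g[:,0]-x)<.004]
        if len(s)>1: print(round(x,3),len(s),np.percentile(s[:,1],[0,5,20,50,80,95,100]).round(3),s[:,2].min().round(3),s[:,2].max().round(3))
o=ctrl.get_obs();print(o['time_s'],o['ee_pos'].round(4),o['eef_rot'].round(3),o['force'].round(1),o['grip_width'],o['grip_force'])
E
python3 g.py; python3 go.py .507 .0548 .16 -.17
```

```text
322 tip x [0.1075 0.1094 0.1095 0.1095 0.1102] z [0.1675 0.1788 0.1818]
0.045 31 [-0.025 -0.016 -0.009 -0.004  0.003]
0.053 72 [-0.035 -0.025 -0.015 -0.005  0.01 ]
0.061 39 [-0.037 -0.031 -0.002  0.005  0.012]
0.069 36 [-0.041 -0.036  0.005  0.007  0.012]
0.077 28 [-0.041 -0.037  0.005  0.007  0.012]
0.085 39 [-0.039 -0.034  0.     0.005  0.012]
0.093 29 [-0.042 -0.037 -0.032  0.     0.005]
0.101 28 [-0.044 -0.039 -0.001  0.002  0.005]
0.109 9 [-0.001 -0.    -0.     0.002  0.005]
22.95 [0.4288 0.0672 0.1601] 0.0564 9.669427770422772 [ 0.5  0.4 -1.1]
top 213
0.579 4 [0.044 0.045 0.045 0.047 0.05  0.051 0.051] 0.174 0.18
0.587 12 [0.026 0.026 0.03  0.051 0.053 0.053 0.053] 0.159 0.191
0.595 17 [0.026 0.026 0.049 0.05  0.051 0.051 0.052] 0.15 0.191
0.603 24 [0.024 0.025 0.026 0.046 0.048 0.049 0.052] 0.145 0.194
0.611 26 [0.024 0.024 0.025 0.044 0.046 0.049 0.049] 0.151 0.193
0.619 31 [0.022 0.023 0.024 0.041 0.044 0.047 0.047] 0.153 0.194
0.627 60 [0.019 0.019 0.022 0.031 0.04  0.044 0.046] 0.136 0.209
0.635 28 [0.017 0.017 0.018 0.025 0.04  0.044 0.045] 0.134 0.214
0.643 10 [0.02  0.0
[... 185 characters left out ...]

0.595 49 [0.027 0.028 0.03  0.052 0.054 0.056 0.057] 0.149 0.192
0.603 47 [0.026 0.028 0.029 0.049 0.051 0.053 0.053] 0.15 0.193
0.611 47 [0.022 0.027 0.028 0.045 0.048 0.05  0.051] 0.148 0.193
0.619 48 [0.023 0.025 0.027 0.044 0.046 0.047 0.048] 0.15 0.2
0.627 95 [0.017 0.024 0.033 0.043 0.046 0.048 0.05 ] 0.13 0.208
0.635 74 [0.019 0.022 0.039 0.045 0.047 0.048 0.049] 0.132 0.208
0.643 23 [0.019 0.031 0.034 0.043 0.045 0.047 0.047] 0.133 0.203
23.1 [0.4289 0.067  0.1603] [ 3.141  0.    -0.162] [ 0.4  0.2 -1.9] 0.055710660934673494 9.669617451145314
mm [79.  -0.6  0.3] frac [ 0.3952 -0.0028  0.0014]
turn frac 0.0013
23.1 [0.4289 0.067  0.1603] [ 3.141  0.    -0.162] [ 0.4  0.2 -1.9] 0.0557
```

>>> carry_out(motion=[[[0.08, -0.01, 0], 0.001], [[0.16, -0.0135, 0], 0.001], [[0.203, -0.0135, 0], 0.001], [[0.203, -0.0135, 0], 0.001], [[0.203, -0.0135, 0], 0.001]])

```text
time_s: 23.6
ee_pos: [0.4689, 0.0637, 0.1602]
eef_rot: [3.141, 0.001, -0.167]
force: [0.6, 1.0, -1.3]
grip_width: 0.0562
grip_force: 9.7
```

```bash
python3 y.py; python3 go.py .507 .0568 .16 -.165;python3 - <<'E'
from h import *
o=ctrl.get_obs();Rm=R.from_euler('xyz',o['eef_rot']).as_matrix();e=Rm[:,0];f=-Rm[:,1];p=o['ee_pos']+np.array([0,0,.020])
im,d=camera('top');s=(195,155,265,225);k=8
b=cv2.resize(im[s[1]:s[3],s[0]:s[2]],None,fx=k,fy=k,interpolation=cv2.INTER_CUBIC)
for t in np.arange(.06,.17,.01):
    u=(proj('top',p+t*e)[0]-np.array(s[:2])+.5)*k;cv2.circle(b,tuple(int(x) for x in u),2,(0,0,255),-1)
cv2.imwrite('pics/near.png',b)
E
```

```text
273 tip x [0.1227 0.1228 0.1241 0.1244 0.1247] z [0.1667 0.1788 0.1818]
0.045 7 [-0.03  -0.028 -0.024 -0.022 -0.021]
0.053 36 [-0.035 -0.029 -0.022 -0.01   0.009]
0.061 49 [-0.039 -0.031 -0.008  0.004  0.01 ]
0.069 24 [-0.041 -0.038 -0.034  0.006  0.01 ]
0.077 26 [-0.042 -0.038 -0.033  0.008  0.01 ]
0.085 27 [-0.039 -0.036 -0.031  0.004  0.011]
0.093 37 [-0.044 -0.039 -0.034 -0.001  0.006]
0.101 23 [-0.045 -0.039 -0.002 -0.     0.003]
0.109 13 [-0.02  -0.016 -0.002  0.001  0.003]
0.117 24 [-0.037 -0.024 -0.014 -0.011 -0.006]
23.6 [0.4689 0.0637 0.1602] 0.0562 9.670614274218678 [ 0.6  1.  -1.3]
mm [38.8  0.6  0.3] frac [0.1942 0.0031 0.0015]
turn frac -0.0003
23.65 [0.4688 0.0639 0.1603] [ 3.141e+00  1.000e-03 -1.670e-01] [ 0.1 -0.8 -1.2] 0.0562
```

View pics/near.png

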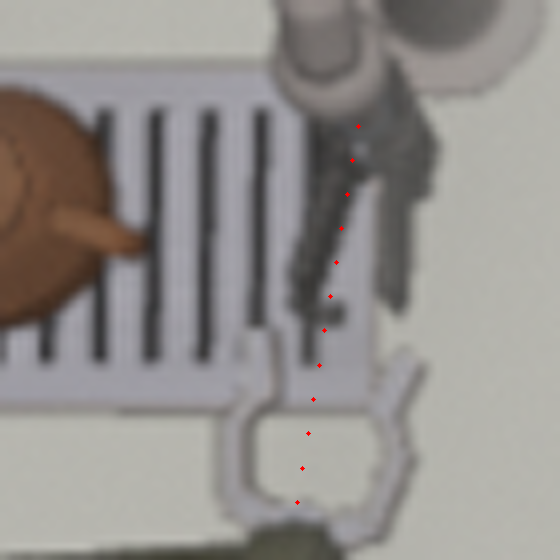

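The picture shows the jaw tips at (270,330) and (395,357), ready either side of the flaps with their free edges at (292,308) and (395,305). I convert these to world positions to refine the lateral offset.

```bash
python3 - <<'E'
from h import *
f=lambda u,v,z: print((u,v),atz('top',(195+u/8-.5,155+v/8-.5),z)[:2].round(4))
for a in((248,330,.181),(270,330,.181),(395,357,.181),(417,357,.181),(255,435,.181),(378,435,.181)): f(*a)
print('flap')
for a in((292,308,.193),(395,305,.193),(318,165,.193),(408,305,.149),(437,150,.14)): f(*a)
im,d=camera('top')
for v in (191,192,193,194):
  print(v)
  for u in range(229,249): 
    if d[v,u]>0:
      P=at('top',(u,v),d[v,u]); print(u,P.round(3) if P[2]>.1 else '-',end=' ')
E
```

```text
(248, 330) [0.5778 0.0677]
(270, 330) [0.5777 0.0613]
(395, 357) [0.5693 0.0254]
(417, 357) [0.5692 0.0191]
(255, 435) [0.5476 0.0658]
(378, 435) [0.547  0.0304]
flap
(292, 308) [0.5826 0.0532]
(395, 305) [0.583  0.0239]
(318, 165) [0.6234 0.0456]
(408, 305) [0.5878 0.025 ]
(437, 150) [0.6355 0.0169]
191
229 - 230 - 231 [0.588 0.055 0.182] 232 [0.589 0.053 0.181] 233 [0.59  0.052 0.17 ] 234 [0.592 0.052 0.153] 235 - 236 - 237 - 238 - 239 - 240 - 241 - 242 [0.587 0.028 0.191] 243 [0.587 0.026 0.189] 244 [0.589 0.026 0.173] 245 [0.592 0.026 0.149] 246 - 247 - 248 - 192
229 - 230 [0.586 0.057 0.181] 231 [0.586 0.055 0.18 ] 232 [0.587 0.053 0.177] 233 [0.588 0.053 0.164] 234 - 235 - 236 [0.586 0.043 0.181] 237 - 238 - 239 - 240 - 241 - 242 [0.586 0.03  0.181] 243 [0.586 0.027 0.18 ] 244 [0.587 0.026 0.17 ] 245 [0.589 0.026 0.15 ] 246 - 247 - 248 - 193
229 - 230 - 231 [0.584 0.055 0.178] 232 [0.584 0.053 0.178] 233 [0.584 0.05  0.181] 234 [0.584 0.049 0.177] 235 [0.584 0.046 0.18 ] 236 [0.584 0.044 0.18 ] 237 [0.585 0.042 0.172] 238 - 239 - 240 - 241 - 242 - 243 [0.584 0.028 0.175] 244 [0.585 0.027 0.165] 245 - 246 - 247 - 248 - 194
229 - 230 - 231 - 232 [0.584 0.055 0.161] 233 [0.583 0.052 0.171] 234 [0.582 0.049 0.178] 235 [0.582 0.046 0.178] 236 [0.582 0.044 0.176] 237 [0.583 0.044 0.161] 238 - 239 - 240 - 241 - 242 - 243 - 244 - 245 - 246 - 247 - 248 -
```

Jaws and flaps share the same centreline to within about 0.5 mm, so I move straight in by 41 mm.

>>> carry_out(motion=[[[0.04, 0, 0], 0], [[0.08, 0, 0], 0], [[0.11, 0, 0], 0], [[0.14, 0, 0], 0], [[0.165, 0, 0], 0], [[0.185, 0, 0], 0], [[0.2, 0, 0], 0], [[0.205, 0, 0], 0], [[0.205, 0, 0], 0], [[0.205, 0, 0], 0]])

```text
time_s: 24.75
ee_pos: [0.5097, 0.0572, 0.1605]
eef_rot: [-3.142, -0.0, -0.167]
force: [0.4, -1.3, -1.1]
grip_width: 0.0564
grip_force: 9.8
```

```bash
python3 y.py; python3 g.py
```

```text
260 tip x [0.1225 0.1227 0.1234 0.1241 0.1248] z [0.1631 0.1785 0.1825]
0.045 2 [-0.032 -0.031 -0.03  -0.03  -0.029]
0.053 12 [-0.035 -0.033 -0.032 -0.03  -0.027]
0.061 20 [-0.039 -0.037 -0.034 -0.031  0.003]
0.069 28 [-0.041 -0.037 -0.013  0.007  0.009]
0.077 48 [-0.041 -0.034 -0.012 -0.002  0.009]
0.085 40 [-0.04  -0.033 -0.007  0.004  0.01 ]
0.093 39 [-0.044 -0.039 -0.032 -0.01   0.004]
0.101 32 [-0.044 -0.032 -0.012 -0.001  0.003]
0.109 19 [-0.033 -0.03  -0.016 -0.001  0.002]
0.117 14 [-0.039 -0.037 -0.034 -0.02  -0.018]
24.75 [0.5097 0.0572 0.1605] 0.0564 9.771733915549703 [ 0.4 -1.3 -1.1]
top 240
0.579 4 [0.044 0.044 0.045 0.047 0.05  0.051 0.052] 0.172 0.179
0.587 19 [0.029 0.029 0.03  0.043 0.052 0.053 0.053] 0.157 0.189
0.595 24 [0.028 0.028 0.041 0.05  0.051 0.053 0.054] 0.146 0.193
0.603 23 [0.027 0.028 0.029 0.047 0.048 0.049 0.051] 0.148 0.194
0.611 30 [0.026 0.026 0.028 0.044 0.046 0.049 0.049] 0.146 0.192
0.619 34 [0.023 0.024 0.026 0.04  0.042 0.045 0.047] 0.148 0.193
0.627 63 [0.019 0.02  0.023 0.031 0.039 0.043 0.044] 0.145 0.21
0.635 29 [0.017 0.018 0.019 0.024 0.04  0.045 0.046] 0.137 0.215
0.643 11 [0.021 0.021 0.022 0.024 0.025 0.028 0.029] 0.138 0.205
scene 192
0.579 11 [0.047 0.047 0.048 0.052 0.056 0.056 0.057] 0.173 0.183
0.587 16 [0.044 0.047 0.051 0.054 0.055 0.056 0.056] 0.15 0.192
0.595 23 [0.032 0.032 0.034 0.051 0.054 0.055 0.055] 0.148 0.192
0.603 30 [0.028 0.028 0.031 0.032 0.05  0.051 0.052] 0.17 0.192
0.611 19 [0.029 0.03  0.031 0.046 0.048 0.049 0.05 ] 0.166 0.193
0.619 9 [0.042 0.043 0.044 0.045 0.047 0.047 0.047] 0.173 0.191
0.627 36 [0.034 0.036 0.04  0.043 0.045 0.047 0.048] 0.131 0.192
0.635 32 [0.037 0.039 0.043 0.045 0.047 0.048 0.048] 0.131 0.194
0.643 16 [0.041 0.042 0.043 0.044 0.045 0.045 0.045] 0.142 0.194
24.9 [0.5097 0.0572 0.1605] [-3.142 -0.    -0.167] [-0.7 -1.1 -1.2] 0.0559690961040407 9.777175759663805
```

>>> carry_out(motion=[[[0, 0, 0], 0], [[0, 0, 0], 0], [[0, 0, 0], 0], [[0, 0, 0], 0], [[0, 0, 0], 0]], hand=0.04, force=45)

```text
time_s: 25.4
ee_pos: [0.5098, 0.0572, 0.1605]
eef_rot: [-3.142, 0.0, -0.167]
force: [-1.3, -1.2, -2.0]
grip_width: 0.0455
grip_force: 13.9
```

```bash
python3 y.py
```

```text
273 tip x [0.1207 0.1218 0.1223 0.1238 0.1246] z [0.1643 0.1787 0.1833]
0.053 6 [-0.034 -0.031 -0.03  -0.03  -0.027]
0.061 20 [-0.035 -0.033 -0.03  -0.027  0.007]
0.069 37 [-0.038 -0.032 -0.015  0.004  0.01 ]
0.077 48 [-0.039 -0.032 -0.017 -0.005  0.007]
0.085 37 [-0.037 -0.03  -0.011  0.003  0.007]
0.093 36 [-0.037 -0.032 -0.014 -0.004  0.003]
0.101 41 [-0.039 -0.035 -0.016 -0.005  0.001]
0.109 28 [-0.039 -0.029 -0.018 -0.007 -0.002]
0.117 16 [-0.037 -0.035 -0.032 -0.021 -0.005]
25.4 [0.5098 0.0572 0.1605] 0.0455 13.91577432397753 [-1.3 -1.2 -2. ]
```

Good and symmetric, with low forces. I squeeze on.

>>> carry_out(motion=[[[0, 0, 0], 0], [[0, 0, 0], 0], [[0, 0, 0], 0], [[0, 0, 0], 0]], hand=0.16)

```text
time_s: 25.85
ee_pos: [0.5099, 0.0572, 0.1605]
eef_rot: [-3.142, -0.0, -0.167]
force: [-0.3, -0.7, -1.7]
grip_width: 0.0401
grip_force: 13.1
```

>>> carry_out(motion=[[[0, 0, 0], 0], [[0, 0, 0], 0], [[0, 0, 0], 0], [[0, 0, 0], 0], [[0, 0, 0], 0]], hand=0.25)

```text
time_s: 26.35
ee_pos: [0.5096, 0.0572, 0.1603]
eef_rot: [3.142, 0.001, -0.167]
force: [-3.6, 1.0, -0.9]
grip_width: 0.0355
grip_force: 19.2
```

```bash
python3 y.py; python3 g.py
```

```text
244 tip x [0.1204 0.1213 0.1228 0.1235 0.1242] z [0.1666 0.1791 0.1828]
0.053 2 [-0.029 -0.029 -0.028 -0.028 -0.027]
0.061 20 [-0.034 -0.032 -0.03  -0.027  0.003]
0.069 40 [-0.035 -0.03  -0.017  0.003  0.007]
0.077 43 [-0.037 -0.03  -0.017  0.     0.007]
0.085 36 [-0.038 -0.032 -0.02   0.001  0.005]
0.093 34 [-0.032 -0.027 -0.015 -0.003  0.003]
0.101 28 [-0.033 -0.031 -0.026 -0.009 -0.004]
0.109 22 [-0.035 -0.032 -0.028 -0.01  -0.007]
0.117 15 [-0.035 -0.034 -0.031 -0.011 -0.007]
26.35 [0.5096 0.0572 0.1603] 0.0355 19.16199843864888 [-3.6  1.  -0.9]
top 205
0.579 11 [0.035 0.035 0.037 0.04  0.044 0.047 0.048] 0.17 0.182
0.587 25 [0.034 0.034 0.038 0.041 0.046 0.048 0.048] 0.148 0.192
0.595 28 [0.035 0.036 0.037 0.04  0.044 0.047 0.047] 0.148 0.193
0.603 19 [0.033 0.035 0.036 0.037 0.042 0.044 0.045] 0.146 0.193
0.611 17 [0.033 0.033 0.034 0.037 0.04  0.041 0.042] 0.187 0.193
0.619 16 [0.028 0.029 0.03  0.034 0.038 0.04  0.04 ] 0.187 0.195
0.627 52 [0.021 0.022 0.024 0.029 0.036 0.039 0.048] 0.138 0.21
0.635 28 [0.019 0.02  0.02  0.023 0.033 0.042 0.043] 0.152 0.214
0.643 4 [0.02  0.021 0.022 0.022 0.023 0.024 0.025] 0.199 0.2
scene 194
0.579 14 [0.036 0.036 0.039 0.044 0.046 0.049 0.05 ] 0.175 0.183
0.587 31 [0.031 0.039 0.041 0.044 0.047 0.048 0.049] 0.149 0.194
0.595 22 [0.028 0.034 0.041 0.044 0.046 0.047 0.047] 0.148 0.192
0.603 11 [0.042 0.043 0.044 0.044 0.045 0.045 0.045] 0.173 0.19
0.611 2 [0.041 0.041 0.041 0.042 0.043 0.043 0.043] 0.181 0.185
0.619 10 [0.036 0.037 0.038 0.04  0.041 0.041 0.041] 0.142 0.189
0.627 39 [0.029 0.03  0.037 0.041 0.043 0.046 0.046] 0.129 0.19
0.635 56 [0.037 0.039 0.041 0.043 0.044 0.046 0.047] 0.13 0.192
0.643 9 [0.042 0.042 0.043 0.043 0.043 0.043 0.043] 0.141 0.178
26.5 [0.5096 0.0572 0.1604] [ 3.142  0.    -0.167] [-4.5  1.5 -1.8] 0.03569223576864591 19.20948049519211
```

>>> carry_out(motion=[[[0, 0, 0], 0], [[0, 0, 0], 0], [[0, 0, 0], 0], [[0, 0, 0], 0], [[0, 0, 0], 0]], hand=0.32, force=40)

```text
time_s: 27.0
ee_pos: [0.5092, 0.0572, 0.1602]
eef_rot: [3.141, 0.002, -0.167]
force: [-7.7, 1.0, -1.0]
grip_width: 0.0327
grip_force: 34.6
```

```bash
python3 y.py; python3 g.py
```

```text
244 tip x [0.1203 0.1209 0.1216 0.1231 0.1244] z [0.1664 0.1793 0.1824]
0.053 2 [-0.029 -0.028 -0.028 -0.027 -0.027]
0.061 15 [-0.034 -0.032 -0.03  -0.027  0.003]
0.069 47 [-0.035 -0.029 -0.02   0.002  0.008]
0.077 41 [-0.036 -0.03  -0.017  0.     0.007]
0.085 36 [-0.037 -0.032 -0.02   0.     0.005]
0.093 35 [-0.032 -0.026 -0.011 -0.005  0.003]
0.101 30 [-0.033 -0.03  -0.026 -0.01  -0.004]
0.109 21 [-0.035 -0.032 -0.028 -0.012 -0.009]
0.117 14 [-0.035 -0.033 -0.03  -0.014 -0.009]
27.0 [0.5092 0.0572 0.1602] 0.0327 34.63238127529621 [-7.7  1.  -1. ]
top 180
0.579 11 [0.03  0.031 0.033 0.035 0.04  0.042 0.043] 0.166 0.18
0.587 18 [0.038 0.038 0.039 0.041 0.043 0.064 0.065] 0.157 0.194
0.595 24 [0.035 0.036 0.037 0.038 0.042 0.044 0.044] 0.15 0.193
0.603 14 [0.035 0.035 0.035 0.037 0.04  0.041 0.042] 0.147 0.192
0.611 16 [0.033 0.033 0.033 0.036 0.039 0.042 0.051] 0.179 0.194
0.619 12 [0.028 0.029 0.031 0.034 0.037 0.037 0.038] 0.189 0.193
0.627 48 [0.021 0.022 0.024 0.028 0.035 0.038 0.048] 0.145 0.209
0.635 28 [0.02  0.02  0.021 0.023 0.033 0.042 0.043] 0.149 0.213
0.643 4 [0.02  0.021 0.022 0.023 0.023 0.025 0.025] 0.197 0.199
scene 185
0.579 11 [0.033 0.034 0.036 0.041 0.044 0.044 0.044] 0.176 0.184
0.587 26 [0.037 0.038 0.04  0.043 0.045 0.046 0.047] 0.147 0.193
0.595 20 [0.038 0.041 0.043 0.044 0.044 0.045 0.046] 0.147 0.193
0.603 5 [0.04  0.04  0.04  0.041 0.041 0.042 0.042] 0.174 0.186
0.611 4 [0.039 0.039 0.039 0.04  0.04  0.04  0.04 ] 0.181 0.186
0.619 6 [0.039 0.039 0.039 0.04  0.041 0.041 0.041] 0.144 0.187
0.627 51 [0.028 0.033 0.038 0.04  0.044 0.046 0.048] 0.132 0.189
0.635 50 [0.039 0.04  0.041 0.043 0.044 0.045 0.046] 0.131 0.192
0.643 12 [0.041 0.041 0.041 0.042 0.042 0.043 0.043] 0.142 0.182
27.15 [0.5092 0.0572 0.1602] [ 3.141e+00  2.000e-03 -1.670e-01] [-6.8  1.4 -1.1] 0.032795273275811165 34.632153203710914
```

The hook is over and the flaps measure about 10 mm over both. I open the jaws and check that it stays shut.

>>> carry_out(motion=[[[0, 0, 0], 0], [[0, 0, 0], 0], [[0, 0, 0], 0], [[0, 0, 0], 0], [[0, 0, 0], 0], [[0, 0, 0], 0]], hand=-0.19)

```text
time_s: 27.75
ee_pos: [0.5098, 0.0572, 0.1605]
eef_rot: [-3.142, -0.0, -0.167]
force: [0.1, -0.5, -1.6]
grip_width: 0.056
grip_force: 9.7
```

```bash
python3 y.py; python3 g.py
```

```text
255 tip x [0.121  0.1218 0.123  0.1236 0.1245] z [0.1632 0.179  0.183 ]
0.045 2 [-0.031 -0.031 -0.03  -0.03  -0.029]
0.053 12 [-0.035 -0.034 -0.032 -0.03  -0.027]
0.061 20 [-0.039 -0.036 -0.034 -0.031  0.003]
0.069 36 [-0.041 -0.035 -0.018  0.006  0.01 ]
0.077 41 [-0.041 -0.034 -0.02  -0.009  0.01 ]
0.085 37 [-0.039 -0.032 -0.015  0.004  0.01 ]
0.093 42 [-0.043 -0.038 -0.028 -0.002  0.005]
0.101 32 [-0.045 -0.037 -0.018 -0.001  0.002]
0.109 18 [-0.03  -0.028 -0.02  -0.     0.005]
0.117 10 [-0.036 -0.034 -0.032 -0.031 -0.021]
27.75 [0.5098 0.0572 0.1605] 0.056 9.669793668435887 [ 0.1 -0.5 -1.6]
top 241
0.579 11 [0.035 0.036 0.036 0.039 0.046 0.047 0.048] 0.159 0.183
0.587 23 [0.034 0.036 0.037 0.043 0.046 0.048 0.048] 0.157 0.193
0.595 33 [0.033 0.035 0.035 0.038 0.044 0.047 0.049] 0.149 0.193
0.603 27 [0.033 0.033 0.033 0.037 0.042 0.045 0.046] 0.147 0.193
0.611 27 [0.031 0.031 0.032 0.035 0.04  0.042 0.042] 0.153 0.193
0.619 29 [0.027 0.027 0.029 0.031 0.037 0.04  0.04 ] 0.147 0.195
0.627 55 [0.02  0.021 0.023 0.028 0.035 0.039 0.041] 0.139 0.21
0.635 27 [0.019 0.019 0.02  0.024 0.034 0.043 0.043] 0.153 0.212
0.643 4 [0.02  0.021 0.022 0.023 0.024 0.025 0.025] 0.197 0.208
scene 165
0.579 7 [0.046 0.047 0.048 0.049 0.05  0.05  0.05 ] 0.174 0.182
0.587 25 [0.038 0.039 0.041 0.045 0.048 0.049 0.049] 0.172 0.193
0.595 23 [0.035 0.036 0.041 0.045 0.047 0.048 0.048] 0.168 0.192
0.603 14 [0.043 0.043 0.044 0.045 0.046 0.046 0.046] 0.167 0.188
0.611 12 [0.041 0.041 0.042 0.042 0.043 0.044 0.044] 0.166 0.19
0.619 15 [0.039 0.039 0.04  0.042 0.043 0.043 0.044] 0.172 0.188
0.627 31 [0.033 0.034 0.04  0.041 0.044 0.045 0.046] 0.131 0.191
0.635 34 [0.038 0.039 0.041 0.043 0.044 0.046 0.047] 0.131 0.194
0.643 4 [0.042 0.042 0.042 0.043 0.043 0.043 0.043] 0.14 0.191
27.9 [0.5098 0.0572 0.1605] [ 3.142 -0.    -0.167] [ 0.  -0.3 -1.7] 0.05591212699835585 9.669847127515823
```

Guard stays shut (about 12 mm over both flaps, down from 30). I withdraw straight back and lay the pliers down at their old spot.

>>> carry_out(motion=[[[-0.05, 0, 0], 0], [[-0.1, 0, 0], 0], [[-0.16, 0, 0], 0], [[-0.24, 0, 0], 0], [[-0.34, 0, 0], 0], [[-0.44, 0, 0], 0], [[-0.44, 0, 0], 0], [[-0.44, 0, 0], 0]])

```text
time_s: 28.7
ee_pos: [0.423, 0.0719, 0.1609]
eef_rot: [-3.141, -0.001, -0.166]
force: [0.1, 0.2, -2.3]
grip_width: 0.0561
grip_force: 9.7
```

```bash
python3 go.py .445 -.212 .0025 -.167; python3 g.py | head -12
```

```text
mm [ 68.5 276.4 158.4] frac [0.3427 1.3819 0.7918]
turn frac 0.0001
28.7 [0.423  0.0719 0.1609] [-3.141e+00 -1.000e-03 -1.660e-01] [ 0.1  0.2 -2.3] 0.0561
top 229
0.579 8 [0.035 0.035 0.036 0.041 0.045 0.047 0.048] 0.168 0.18
0.587 24 [0.034 0.035 0.037 0.044 0.046 0.048 0.048] 0.156 0.191
0.595 30 [0.033 0.035 0.035 0.04  0.045 0.047 0.049] 0.147 0.193
0.603 24 [0.032 0.033 0.034 0.038 0.042 0.044 0.047] 0.15 0.194
0.611 26 [0.03  0.031 0.032 0.034 0.04  0.042 0.042] 0.154 0.193
0.619 30 [0.027 0.027 0.029 0.031 0.038 0.04  0.04 ] 0.146 0.193
0.627 54 [0.021 0.021 0.023 0.028 0.035 0.039 0.041] 0.14 0.209
0.635 24 [0.019 0.019 0.02  0.023 0.032 0.043 0.043] 0.156 0.211
0.643 4 [0.021 0.021 0.022 0.023 0.024 0.025 0.025] 0.195 0.198
scene 447
0.579 48 [0.036 0.036 0.039 0.043 0.048 0.051 0.051] 0.158 0.184
```

>>> carry_out(motion=[[[0.04, 0.18, 0], 0], [[0.085, 0.36, 0], 0], [[0.13, 0.54, 0], 0], [[0.171, 0.69, 0], 0]])

```text
time_s: 29.2
ee_pos: [0.4341, -0.0719, 0.1604]
eef_rot: [3.142, -0.0, -0.167]
force: [-0.2, -0.0, -1.2]
grip_width: 0.0563
grip_force: 9.7
```

>>> carry_out(motion=[[[0.04, 0.18, 0], 0], [[0.085, 0.36, 0], 0], [[0.13, 0.54, 0.1], 0], [[0.171, 0.67, 0.25], 0], [[0.171, 0.69, 0.4], 0], [[0.171, 0.69, 0.55], 0], [[0.171, 0.69, 0.66], 0], [[0.171, 0.69, 0.72], 0], [[0.171, 0.69, 0.75], 0], [[0.171, 0.69, 0.77], 0], [[0.171, 0.69, 0.77], 0], [[0.171, 0.69, 0.77], 0]])

```text
time_s: 30.4
ee_pos: [0.4451, -0.2119, 0.0072]
eef_rot: [3.141, -0.001, -0.167]
force: [-0.3, 0.4, -0.8]
grip_width: 0.0559
grip_force: 9.7
```

```bash
python3 go.py .445 -.212 .002 -.167; python3 y.py | head -1
```

```text
mm [-0.1  0.1  5.2] frac [-0.0003  0.0004  0.0261]
turn frac 0.0
30.4 [ 0.4451 -0.2119  0.0072] [ 3.141e+00 -1.000e-03 -1.670e-01] [-0.3  0.4 -0.8] 0.0559
170 tip x [0.1083 0.1085 0.1129 0.1133 0.1243] z [0.0066 0.0258 0.0291]
```

>>> carry_out(motion=[[[0, 0, 0.008], 0], [[0, 0, 0.016], 0], [[0, 0, 0.023], 0], [[0, 0, 0.028], 0], [[0, 0, 0.028], 0], [[0, 0, 0.028], 0], [[0, 0, 0.028], 0]])

```text
time_s: 31.15
ee_pos: [0.4447, -0.2118, 0.0011]
eef_rot: [3.142, -0.0, -0.167]
force: [-2.0, 1.9, 5.1]
grip_width: 0.0566
grip_force: 9.7
```

>>> carry_out(motion=[[[0, 0, 0], 0], [[0, 0, 0], 0], [[0, 0, 0], 0], [[0, 0, 0], 0], [[0, 0, 0], 0]], hand=-0.5)

```text
time_s: 31.65
ee_pos: [0.4445, -0.2117, 0.0007]
eef_rot: [-3.142, 0.0, -0.167]
force: [0.7, 0.7, 0.4]
grip_width: 0.0706
grip_force: 0.0
```

>>> carry_out(motion=[[[0, 0, 0], 0], [[0, 0, 0], 0], [[0, 0, -0.05], 0], [[0, 0, -0.2], 0], [[0, 0, -0.4], 0], [[-0.2, 0, -0.6], 0], [[-0.4, 0, -0.8], 0], [[-0.4, 0, -0.8], 0], [[-0.4, 0, -0.8], 0]], hand=-1)

```text
time_s: 32.55
ee_pos: [0.3656, -0.1988, 0.1632]
eef_rot: [3.14, -0.004, -0.168]
force: [-0.3, -0.5, 0.5]
grip_width: 0.0941
grip_force: 0.0
```

```bash
python3 p.py; python3 g.py; python3 - <<'E'
from h import *
for n in('top','scene'):
    im,d=camera(n)
    for q in('cup','shaker','pitcher'):
        for r in finder.pinpoint(n,q)[:2]: print(n,q,round(r['conf'],2),np.round(r['location']))
E
```

```text
top 526 rect [ 471.8 -212.2] [ 88.7 156.6] yaw -0.142 z [0.0141 0.0207 0.0241] pivot [ 493.5 -215.3] hold [ 444.  -208.2]
-102 -80 [ -44.4   44.4 -100.3   56.3]
-65 -35 [ -33.5   29.9 -100.3   56.3]
-15 15 [ -31.    20.4 -100.3   56.3]
34 58 [ -35.    22.1 -100.3   56.3]
scene 460 rect [ 469.8 -211.9] [ 67.9 168.9] yaw -0.294 z [0.0099 0.0192 0.024 ] pivot [ 490.9 -218.3] hold [ 443.  -203.8]
-102 -80 [  18.1   31.6 -106.5   62.5]
-65 -35 [ -33.9   25.5 -106.5   62.5]
-15 15 [ -24.6   30.1 -106.5   62.5]
34 58 [ -24.2   33.9 -106.5   62.5]
top 234
0.579 7 [0.035 0.035 0.036 0.039 0.045 0.048 0.049] 0.167 0.18
0.587 22 [0.035 0.036 0.037 0.042 0.046 0.048 0.049] 0.156 0.193
0.595 30 [0.033 0.035 0.035 0.04  0.045 0.047 0.049] 0.147 0.193
0.603 25 [0.033 0.033 0.034 0.038 0.042 0.045 0.047] 0.153 0.193
0.611 29 [0.03  0.031 0.032 0.035 0.04  0.042 0.044] 0.153 0.193
0.619 30 [0.027 0.027 0.029 0.031 0.037 0.039 0.04 ] 0.147 0.196
0.627 52 [0.021 0.021 0.023 0.027 0.035 0.038 0.041] 0.136 0.21
0.635 28 [0.019 0.019 0.02  0.023 0.032 0.042 0.043] 0.155 0.213
0.643 6 [0.02  0.021 0.023 0.
[... 292 characters left out ...]
 0.149 0.192
0.611 41 [0.031 0.033 0.041 0.042 0.044 0.044 0.045] 0.148 0.193
0.619 48 [0.028 0.03  0.036 0.04  0.042 0.043 0.044] 0.147 0.198
0.627 101 [0.022 0.029 0.034 0.041 0.043 0.045 0.047] 0.13 0.206
0.635 69 [0.017 0.034 0.04  0.043 0.044 0.046 0.048] 0.13 0.208
0.643 14 [0.031 0.032 0.036 0.041 0.043 0.044 0.044] 0.143 0.202
32.75 [ 0.3659 -0.1983  0.16  ] [-3.141e+00  1.000e-03 -1.670e-01] [ 0.9 -0.2  0. ] 0.093861119890377 0.0
top cup 0.92 [198. 180.]
top shaker 0.56 [374. 186.]
top shaker 0.27 [250. 154.]
top pitcher 0.69 [298. 176.]
scene cup 0.57 [195. 289.]
scene shaker 0.96 [328. 225.]
scene shaker 0.41 [248. 215.]
scene pitcher 0.8 [274. 250.]
scene pitcher 0.68 [341. 239.]
```

Guard is shut, the pliers lie flat, and the bystanders haven't moved. I hand in.

```bash
python3 -c "
from station import ctrl
print(ctrl.hand_in())"
```

```text
the job is handed in; nothing more can be done
None
```

The guard is snapped shut and stayed shut after I took the pliers away. I had to push the leaning wand upright with the pliers first, and it is still upright. The pliers lie flat on the counter near their old spot, the pitcher, cup and shaker are where they stood, and the job was handed in at about 33 s.

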